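# Gauge the wells of the counting blocks and sort them

## Robot

A 6-joint arm with a two-finger parallel gripper is mounted at the origin on the work surface. World frame = base frame: x ahead of the robot, y to its left, z up, the work surface at z = 0. Lengths are in m, angles in degrees, forces in N, time in s.
With the tool pointing down it reaches from about 0.35 to 0.875 m from the base axis. Payload 15.5 kg.
Tool frame: the origin (TCP) lies on the centre line of the jaws, within the pads' length; the fingertips stand 19 mm ahead of it and the grasp point (between the pads) is the TCP; z points along the fingers, y is the line along which they close (so a half turn about z gives the same grasp; the last joint's range is limited). The gripper opens to 85 mm and grips with 20 to 120 N. Pads are 22 mm wide; open, the fingers measure 114 mm over their backs; the gripper's body (76 mm by 85 mm) begins 54 mm behind the grasp point. The pads swing forward as they close: fully open they stand 13 mm farther back than shut.
Start: joints at [60.189, 28.281, 77.091, -0, 74.628, -5.472], TCP at [0.258, 0.569, 0.221] pointing down, gripper open.
Joint ranges: [-166.48, 166.48], [-47.26, 123.95], [12.59, 153.08], [-70.14, 250.14], [6.76, 159.57], [-176.63, 176.63]. Speed limits (degrees/s): [108.29, 108.29, 147.25, 172.46, 172.46, 172.46].

## Interface

Orientations are given as a 3x3 rotation matrix whose columns are the frame's x, y, z axes.
In Python, from workcell import bot gives the robot as it stands.
- The arm moves only by the tool jog_arm, never from a script. Its argument "targets" is a list of rows, each a list of 7 numbers: the shift along the world's x, y, z in m, then the turn, a rotation vector about the world's x, y, z in degrees, then the opening, from 0 (shut) to 1 (fully open). A call has 1 to 8 rows; each row is the pose to reach, as a shift and turn from the pose commanded when the call began; what a row does not reach only later rows make up. A row lasts 1/8 s, in which the tool goes at most 62.5 mm and 10.7 degrees, less where a joint would pass 70% of its speed; a pose out of reach is approached as far as the arm can. A call with a gripper value outside its range is refused whole. The fingers move at their own pace and stop on an object; the grip force is fixed at half the most. Time passes only in rows, so rows that repeat a pose let the fingers close. It gives the time, the measured TCP pose, the force, the opening and the grip force at its end, in the units of the state.
- bot.get_state(): the state, without advancing time (a new reading comes with each control period).
- bot.read_camera(name): name is "side" or "top" or "wrist"; returns a dict with "frame" (420x560x3 uint8, red, green, blue), "mtx" (3x3 intrinsics, pixels), "R" (3x3) and "t" (3): a world point X has camera coordinates R X + t. Camera axes: x right, y down, z forward; pixel columns grow to the right and rows downward; lengths in m; the calibration is good to about 2 mm. A picture is of the moment at which its call begins. There is no depth.
- bot.hand_in(): hands the job in; it is judged then, once.
The state is a dict: "clock": time; "qpos": joint angles; "joint_vel": joint speeds; "effort": joint torques, N m; "ee_pos": TCP position; "eef_rot": TCP orientation; "wrist_force": force on the tool from outside, world axes, zero at the start; "moment": the same for the moment, N m; "opening": finger opening in m; "gripper_force": force on a finger pad.
Only numpy, scipy, OpenCV 4.12 (cv2) and the standard library are available. Lean on these libraries where they do the work, as an engineer would, in place of code of your own. Each camera call takes 0.05 s, during which the arm holds its last target. There are 200 camera calls.

## Task

Gauge the wells of the counting blocks on the drying mat in the order of the batch sheet, from the robot's left to its right: with the block lying well up (turn over any that lies on its well), stand the depth gauge flat on it over the well and press the plunger down until the rod bottoms. Put the blocks with deep wells (12 mm) into the rectangular steel tray and those with shallow wells (6 mm) into the round dish, each lying flat, well up, and return the gauge to stand on its stone plate. Leave everything else on the bench where it is.

Things in the scene. Friction and masses are not known exactly. Their poses are not given: they have to be found in the camera images.
- block_1a_mid (a point): plain aluminium counting block (2 or 3 in all: at each place on the mat only one of its two names is there, the other is None), 64 (x) x 46 (y) x 18 (z) mm, about 0.13 kg, with a round blind well 20 mm wide in the middle of one 64 x 46 face, 6 mm (shallow) or 12 mm (deep); otherwise all alike. Site: its centre, 9 mm from either face; z points out of the welled face (z down = lying on its well). Starts at the left place on the mat (largest y).
- block_1b_mid (a point): plain aluminium counting block (2 or 3 in all: at each place on the mat only one of its two names is there, the other is None), 64 (x) x 46 (y) x 18 (z) mm, about 0.13 kg, with a round blind well 20 mm wide in the middle of one 64 x 46 face, 6 mm (shallow) or 12 mm (deep); otherwise all alike. Site: its centre, 9 mm from either face; z points out of the welled face (z down = lying on its well). Starts at the left place on the mat (largest y).
- block_2a_mid (a point): plain aluminium counting block (2 or 3 in all: at each place on the mat only one of its two names is there, the other is None), 64 (x) x 46 (y) x 18 (z) mm, about 0.13 kg, with a round blind well 20 mm wide in the middle of one 64 x 46 face, 6 mm (shallow) or 12 mm (deep); otherwise all alike. Site: its centre, 9 mm from either face; z points out of the welled face (z down = lying on its well). Starts at the middle place.
- block_2b_mid (a point): plain aluminium counting block (2 or 3 in all: at each place on the mat only one of its two names is there, the other is None), 64 (x) x 46 (y) x 18 (z) mm, about 0.13 kg, with a round blind well 20 mm wide in the middle of one 64 x 46 face, 6 mm (shallow) or 12 mm (deep); otherwise all alike. Site: its centre, 9 mm from either face; z points out of the welled face (z down = lying on its well). Starts at the middle place.
- block_3a_mid (a point): plain aluminium counting block (2 or 3 in all: at each place on the mat only one of its two names is there, the other is None), 64 (x) x 46 (y) x 18 (z) mm, about 0.13 kg, with a round blind well 20 mm wide in the middle of one 64 x 46 face, 6 mm (shallow) or 12 mm (deep); otherwise all alike. Site: its centre, 9 mm from either face; z points out of the welled face (z down = lying on its well). Starts at the right place (smallest y), which may be empty.
- block_3b_mid (a point): plain aluminium counting block (2 or 3 in all: at each place on the mat only one of its two names is there, the other is None), 64 (x) x 46 (y) x 18 (z) mm, about 0.13 kg, with a round blind well 20 mm wide in the middle of one 64 x 46 face, 6 mm (shallow) or 12 mm (deep); otherwise all alike. Site: its centre, 9 mm from either face; z points out of the welled face (z down = lying on its well). Starts at the right place (smallest y), which may be empty.
- mat: black rubber drying mat, 120 mm (x) x 400 mm (y) x 3 mm, fixed; origin at the centre of its underside. The blocks lie on it in one row along its y, about 130 mm apart, their long sides roughly along the row.
- gauge_mid (a point): hand depth gauge, 0.38 kg: steel foot 70 (x) x 40 (y) x 10 mm high, on it a black housing 40 (x) x 24 (y) mm from 10 to 56 mm above the foot's underside; a thumb plunger stands 24 mm out of its top. Site: on the axis, 40 mm above the foot's underside, z up. To be held from above across the housing's 24 mm, the plunger between the fingers.
- plunger (a joint): plunger travel in m: 0 up, 0.018 fully pressed. Pressing the cap down drives the rod out of the foot; a spring lifts it when let go (1.2 N at 0, 2.3 N at the end). Rod flush with the foot at 0.002: with the foot flat on a block the depth is the travel at the bottom less 0.002 (0.008 in a 6 mm well, 0.014 in a 12 mm well).
- rod_tip (a point): lower end of the gauge's depth rod (5 mm thick, on the gauge's axis); 2 mm above the foot's underside when the plunger is up.
- cap_top (a point): centre of the top of the plunger's cap, 15 mm wide, 6 mm thick, on a graduated stem; 80 mm above the foot's underside when up, lower by the travel when pressed.
- ref_plate: pale stone reference plate on which the gauge stands when not in use, 100 x 100 x 20 mm, fixed; origin at the centre of its underside, top at 20 mm.
- steel_tray: rectangular bare steel tray for the deep-welled blocks, 160 mm (x) x 240 mm (y), 10 mm high outside, walls and floor 3 mm, fixed; origin at the centre of its underside, inner floor at 3 mm.
- round_dish: round white dish for the shallow-welled blocks, 200 mm across, 10 mm high, wall and floor 3 mm, fixed; origin at the centre of its underside, inner floor at 3 mm.
- petri_small: small closed petri dish, 60 mm across, 15 mm high; bystander, not always there, origin under its centre.
- petri_large: large closed petri dish, 92 mm across, 15 mm high; bystander, origin under its centre.
- amber_bottle: amber reagent bottle, 52 mm across, 105 mm high; bystander, origin under its centre.
- slide_box: closed blue box of slides, 82 x 112 x 36 mm; bystander, origin under its centre.
- tweezers: steel tweezers lying flat, 116 mm long (x), 18 mm wide, 8 mm high; bystander, origin under the centre.
- marker: marker pen lying flat along its x, 130 mm long, 17 mm thick; bystander, origin under its middle.
- wash_bottle: white wash bottle with bent red spout, 60 mm across, 165 mm high; bystander, origin under its centre.
Mind the look-alikes: they are no part of the job. Leave any brown look-alike of the part that bears block_1b_mid alone.

How it is judged:
By the outcome, as a careful person would: the job done as asked, in the order asked, and still so for the second after the job is handed in, with the robot touching nothing.
Of block_1a, block_1b only 1 to 1 are there at a start; the rules pass over those that are not, and their reading is None.
Of block_2a, block_2b only 1 to 1 are there at a start; the rules pass over those that are not, and their reading is None.
Of block_3a, block_3b, petri_small only 1 to 1 are there at a start; the rules pass over those that are not, and their reading is None.
At some moment in a run one of block_1a, block_1b, block_2a, block_2b, block_3a, block_3b may be knocked a few centimetres aside while the robot is not near it.
It also fails if it takes over 210 s, if anything falls off the work surface, if the arm or the gripper's body presses on something with over 40 N, if the wrist force passes 120 N, or if a joint passes its speed limit or range.

## Working session

There is one attempt and no reset: what is moved stays moved. The work goes in short steps, Python scripts to look and compute and a tool call to move; the robot and the scene stay as the last step left them, time stands still between calls to the robot, and variables do not carry over. Pictures are saved under pics/ and viewed, at most 14 in all, crops included, and the job is handed in when it is done.

Besides the shell and the picture viewer there is one more tool, called after "Call:" as name(argument=value, ...) on one line, values as JSON. jog_arm: Moves the arm, as the interface text tells. Its arguments: {"type":"object","properties":{"targets":{"type":"array"}},"required":["targets"]}

```bash
ls; mkdir -p pics; cat > h.py <<'E'
import numpy as np, cv2
from workcell import bot
def cam(n,f=None):
    c=bot.read_camera(n)
    if f: cv2.imwrite('pics/'+f,cv2.cvtColor(c['frame'],cv2.COLOR_RGB2BGR))
    return c
def ray(c,u,v,z):
    R=np.array(c['R']);t=np.array(c['t']);o=-R.T@t
    d=R.T@np.linalg.solve(np.array(c['mtx']),[u,v,1.]);return o+d*(z-o[2])/d[2]
def proj(c,X):
    p=np.array(c['mtx'])@(np.array(c['R'])@np.array(X)+np.array(c['t']));return p[:2]/p[2]
E
python3 - <<'E'
from h import *
for n in['top','side']:
    c=cam(n,n+'0.png');print(n,np.round(-np.array(c['R']).T@c['t'],3),np.round(c['R'],2).tolist(),np.round(c['mtx'],0).tolist())
print(bot.get_state())
E
```

```text
pics
top [0.37  0.024 1.64 ] [[-0.02, -1.0, -0.02], [-0.99, 0.03, -0.11], [0.11, 0.02, -0.99]] [[532.0, 0.0, 279.0], [0.0, 532.0, 213.0], [0.0, 0.0, 1.0]]
side [0.407 0.735 0.731] [[-0.98, -0.2, -0.01], [-0.13, 0.66, -0.74], [0.16, -0.72, -0.67]] [[385.0, 0.0, 281.0], [0.0, 385.0, 209.0], [0.0, 0.0, 1.0]]
{'clock': 0.1, 'qpos': array([ 6.01892886e+01,  2.83118856e+01,  7.71231008e+01, -2.00356806e-03,
        7.46283958e+01, -5.47142279e+00]), 'joint_vel': array([-0.01086294, -0.02073035, -0.11601382,  0.0099708 , -0.03686305,
        0.01452199]), 'effort': array([ 2.15763524e-03, -8.83576369e+01, -3.84567225e+01,  9.66368907e-05,
        4.87694182e-03, -4.01917271e-05]), 'ee_pos': array([0.25742591, 0.5691594 , 0.22025663]), 'eef_rot': array([[-9.11124690e-01,  4.12130475e-01, -5.20688546e-04],
       [ 4.12130797e-01,  9.11124170e-01, -9.76603760e-04],
       [ 7.19237477e-05, -1.10439958e-03, -9.99999388e-01]]), 'wrist_force': array([-0.58099081, -0.13580969, -0.14098576]), 'moment': array([-0.04761933, -0.00064672,  0.01181979]), 'gripper_force': 0.0, 'opening': 0.08558779172191298}
```

View pics/top0.png

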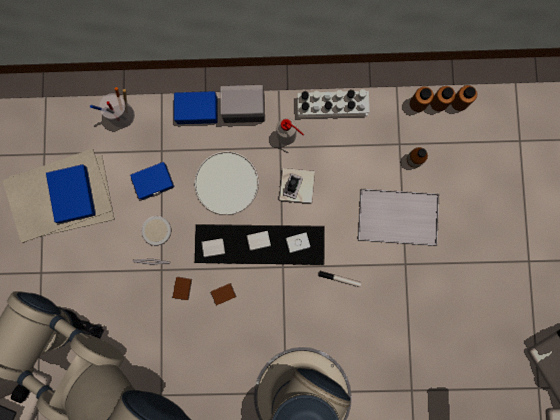

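View pics/side0.png

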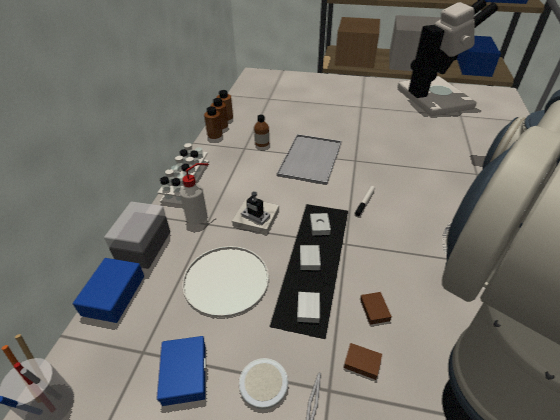

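The top view shows three pale blocks on the mat at (213,247), (259,240) and (298,242). Only the right one shows a well. The gauge is at (292,185), the dish at (226,183) and the tray at (399,217). Possible confusions are the brown blocks at (182,288) and (223,294), which are off the mat, so I'm excluding them. I'll check the choice in a crop and measure poses.

```bash
cat >> h.py <<'E'
def blocks(c,z=0.021,roi=None,th=110):
    g=c['frame'].min(axis=2).astype(np.uint8)
    m=(g>th).astype(np.uint8)
    if roi is not None:
        k=np.zeros_like(m);k[roi[1]:roi[3],roi[0]:roi[2]]=1;m*=k
    cs,_=cv2.findContours(m,cv2.RETR_EXTERNAL,cv2.CHAIN_APPROX_NONE);out=[]
    for q in cs:
        if cv2.contourArea(q)<80: continue
        P=np.array([ray(c,u,v,z)[:2] for u,v in q[:,0]]).astype(np.float32)
        (x,y),(w,h),a=cv2.minAreaRect(P*1000)
        if w<h: a+=90;w,h=h,w
        out.append((round(x/1000,4),round(y/1000,4),round(w),round(h),round((a+90)%180-90,1),q[:,0].mean(0).round()))
    return out
E
python3 - <<'E'
from h import *
c=cam('top')
for b in blocks(c,0.021,(198,228,322,262)): print(b)
print('gauge plate',blocks(c,0.02,(278,165,318,205)))
print('dish',ray(c,226,183,.01),'tray',[ray(c,*p,.01).round(3) for p in[(360,190),(438,194),(437,245),(359,240)]])
im=cv2.cvtColor(c['frame'],cv2.COLOR_RGB2BGR)[160:270,190:330]
cv2.imwrite('pics/crop0.png',cv2.resize(im,None,fx=5,fy=5,interpolation=cv2.INTER_CUBIC))
E
```

```text
(0.453, 0.2605, 63, 45, -82.0, array([213., 247.]))
(0.4616, 0.0014, 63, 46, -77.4, array([298., 242.]))
(0.471, 0.1213, 63, 45, -78.7, array([259., 240.]))
gauge plate [(0.6391, -0.0056, 122, 114, -1.6, array([299., 189.]))]
dish [0.6514516 0.2196259 0.01     ] tray [array([ 0.618, -0.195,  0.01 ]), array([ 0.599, -0.434,  0.01 ]), array([ 0.443, -0.422,  0.01 ]), array([ 0.464, -0.186,  0.01 ])]
```

View pics/crop0.png

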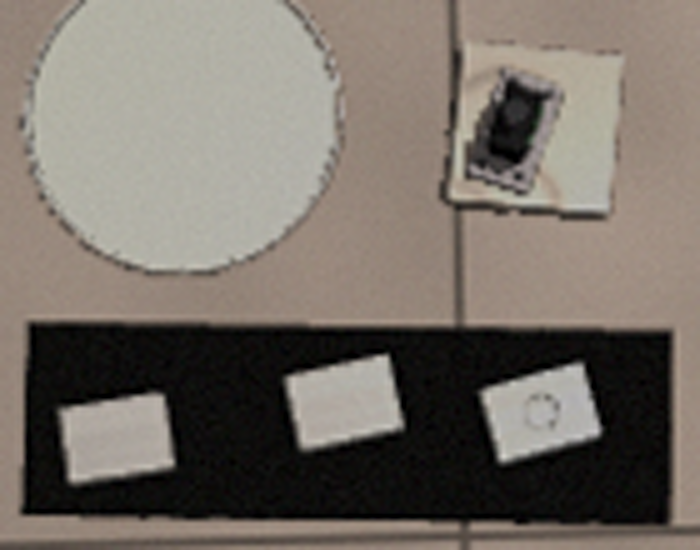

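The crop shows the left block at (115,440) and the middle one at (345,400) with no well, so both lie on it. The right block shows its well at (541,411). The gauge is at (515,130) on the plate. The three pale blocks on the mat are the ones I want.

Plan for the flips: grip across the 64 mm at -45° tilt, turn 90°, stand the block on its long edge, regrip and turn 90° again.

```bash
cat >> h.py <<'E'
from scipy.spatial.transform import Rotation as Ro
def RT(yaw,tilt=0):
    a=np.radians(yaw);y=np.array([np.cos(a),np.sin(a),0]);z=np.array([0,0,-1.]);x=np.cross(y,z)
    return Ro.from_rotvec(np.radians(tilt)*y).as_matrix()@np.c_[x,y,z]
def go(p,yaw,tilt=0,frm=None):
    s=bot.get_state();P0,R0=(s['ee_pos'],s['eef_rot']) if frm is None else frm
    R=RT(yaw,tilt)
    rv=Ro.from_matrix(R@R0.T).as_rotvec(degrees=True)
    print('MOVE',np.round(np.array(p)-P0,4).tolist(),np.round(rv,2).tolist())
    return np.array(p),R
E
python3 - <<'E'
from h import *
# above left block, vertical
f=go([0.453,0.2605,0.20],98)
go([0.450,0.2605,0.12],98,-45,f)
E
```

```text
MOVE [0.1956, -0.3087, -0.0203] [0.05, -0.01, 32.34]
MOVE [-0.003, 0.0, -0.08] [6.26, -44.56, 0.0]
```

Call:
jog_arm(targets=[[0.196, -0.309, -0.02, 0.05, 0, 32.3, 1], [0.196, -0.309, -0.02, 0.05, 0, 32.3, 1], [0.196, -0.309, -0.02, 0.05, 0, 32.3, 1], [0.196, -0.309, -0.02, 0.05, 0, 32.3, 1], [0.196, -0.309, -0.02, 0.05, 0, 32.3, 1], [0.196, -0.309, -0.02, 0.05, 0, 32.3, 1], [0.196, -0.309, -0.02, 0.05, 0, 32.3, 1], [0.196, -0.309, -0.02, 0.05, 0, 32.3, 1]])

```text
clock: 1.15
ee_pos: [0.4536, 0.2602, 0.2007]
eef_rot: [[-0.991, -0.137, -0.001], [-0.137, 0.991, 0.001], [0.001, 0.001, -1.0]]
wrist_force: [-0.2, 0.0, -0.3]
opening: 0.0855
gripper_force: 0.0
```

```bash
python3 - <<'E'
from h import *
c=cam('wrist','w1.png'); s=bot.get_state(); print(s['ee_pos'],s['clock'],s['wrist_force'])
for b in blocks(c,0.021): print(b)
go([0.450,0.2605,0.12],98,-45)
E
```

```text
[0.45321784 0.26093799 0.20073878] 1.2 [-0.37696301  0.0707855  -0.22527358]
(0.7215, 0.5436, 35, 13, -82.3, array([472., 417.]))
(0.7398, 0.1849, 52, 26, 70.1, array([189., 394.]))
(0.5894, 0.5823, 114, 36, 22.0, array([547., 324.]))
(0.4509, 0.2598, 64, 46, -82.2, array([278., 175.]))
(0.4692, 0.1203, 65, 46, -79.0, array([134., 174.]))
(0.458, 0.009, 47, 46, -76.0, array([ 18., 150.]))
(0.5831, 0.2632, 654, 385, -63.4, array([271., 257.]))
(0.307, 0.3976, 76, 73, -67.1, array([458.,  38.]))
(0.3427, 0.1687, 329, 110, 87.8, array([202.,  54.]))
MOVE [-0.0032, -0.0004, -0.0807] [6.19, -44.6, 0.02]
```

View pics/w1.png

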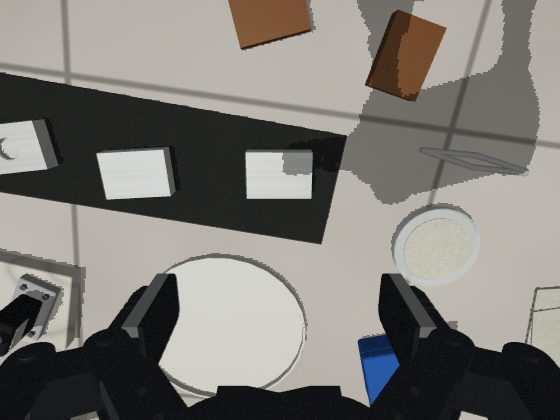

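The wrist view shows the left block at (278,175) and the middle one at (134,174), both without wells. The right block's well is at (8,150). Next is the tilt.

Call:
jog_arm(targets=[[-0.0045, -0.001, -0.08, 6.2, -44.6, 0, 1], [-0.0045, -0.001, -0.08, 6.2, -44.6, 0, 1], [-0.0045, -0.001, -0.08, 6.2, -44.6, 0, 1], [-0.0045, -0.001, -0.08, 6.2, -44.6, 0, 1], [-0.0045, -0.001, -0.08, 6.2, -44.6, 0, 1], [-0.0045, -0.001, -0.08, 6.2, -44.6, 0, 1], [-0.0045, -0.001, -0.08, 6.2, -44.6, 0, 1]])

```text
clock: 2.08
ee_pos: [0.4594, 0.2782, 0.1858]
eef_rot: [[-0.778, -0.129, 0.616], [-0.107, 0.992, 0.072], [-0.62, -0.009, -0.785]]
wrist_force: [3.1, 0.5, 2.8]
opening: 0.0852
gripper_force: 0.0
```

```bash
python3 - <<'E'
from h import *
c=cam('wrist'); s=bot.get_state(); print(s['ee_pos'],s['clock'],s['wrist_force'],s['qpos'])
o=-np.array(c['R']).T@c['t']; print('cam in tool',s['eef_rot'].T@(o-s['ee_pos']))
c=cam('side','s1.png')
h=np.array([np.cos(np.radians(8)),np.sin(np.radians(8)),0])
f=go(np.array([.4515,.26,.027])-.003*h,98,-45)
E
```

```text
[0.4591031  0.27896203 0.18861454] 2.125 [-0.95667386  0.50687628  1.90835716] [ 36.10153788  17.64888886 120.87156386 -69.89900791  18.81234509
   2.19737815]
cam in tool [ 0.08265287 -0.00127239 -0.15137429]
MOVE [-0.0113, -0.0187, -0.1608] [1.35, -6.43, 0.63]
```

View pics/s1.png

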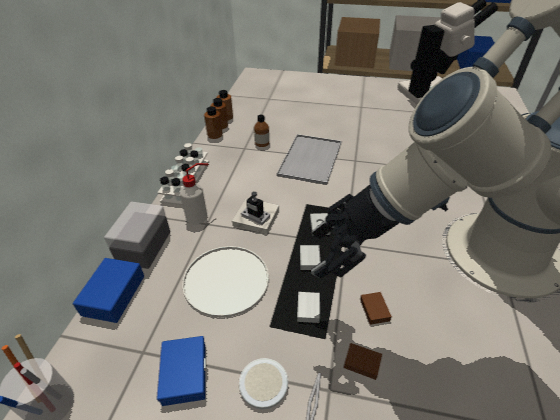

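J4 reached its limit at -45°, so I'll use -25° to +65° instead. The side view shows the gripper near (345,255), clear of the left block at (309,306).

```bash
python3 - <<'E'
from h import *
h=np.array([np.cos(np.radians(8)),np.sin(np.radians(8)),0]);C=np.array([.4515,.26,0])
f=go(C-.006*h+[0,0,.08],98,-25)
go(C-.006*h+[0,0,.027],98,-25,f)
E
```

```text
MOVE [-0.0142, -0.0191, -0.1078] [-1.33, 13.39, 0.54]
MOVE [0.0, 0.0, -0.053] [0.0, 0.0, 0.0]
```

Call:
jog_arm(targets=[[0, 0, 0, 0, 13, 0, 1], [0, 0, 0, 0, 13, 0, 1], [0, 0, 0, 0, 13, 0, 1]])

```text
clock: 2.55
ee_pos: [0.4637, 0.2676, 0.1845]
eef_rot: [[-0.88, -0.111, 0.462], [-0.104, 0.994, 0.04], [-0.464, -0.013, -0.886]]
wrist_force: [-0.1, -0.8, -0.7]
opening: 0.0853
gripper_force: 0.0
```

```bash
python3 - <<'E'
from h import *
h=np.array([np.cos(np.radians(8)),np.sin(np.radians(8)),0]);C=np.array([.4515,.26,0])
print(bot.get_state()['qpos'],bot.get_state()['ee_pos'])
f=go(C-.006*h+[0,0,.08],98,-25)
E
```

```text
[ 31.20927329  16.7823648  113.15155676 -26.48276819  27.41803019
 -44.13425593] [0.46371868 0.26760362 0.18450696]
MOVE [-0.0182, -0.0084, -0.1045] [0.41, 2.71, 1.62]
```

Call:
jog_arm(targets=[[-0.018, -0.0085, -0.05, 0.4, 2.7, 1.6, 1], [-0.018, -0.0085, -0.1, 0.4, 2.7, 1.6, 1], [-0.018, -0.0085, -0.13, 0.4, 2.7, 1.6, 1], [-0.018, -0.0085, -0.143, 0.4, 2.7, 1.6, 1], [-0.018, -0.0085, -0.151, 0.4, 2.7, 1.6, 1], [-0.018, -0.0085, -0.155, 0.4, 2.7, 1.6, 1], [-0.018, -0.0085, -0.157, 0.4, 2.7, 1.6, 1]])

```text
clock: 3.42
ee_pos: [0.4526, 0.2629, 0.0399]
eef_rot: [[-0.903, -0.139, 0.406], [-0.129, 0.99, 0.052], [-0.409, -0.005, -0.913]]
wrist_force: [0.8, -0.3, -0.1]
opening: 0.0854
gripper_force: 0.0
```

```bash
python3 - <<'E'
from h import *
h=np.array([np.cos(np.radians(8)),np.sin(np.radians(8)),0]);C=np.array([.4515,.26,0])
s=bot.get_state();print(s['qpos'],s['wrist_force'])
f=go(C-.006*h+[0,0,.027],98,-25)
c=cam('wrist','w2.png')
E
```

```text
[ 29.47577041  33.73741544 120.48803921 -70.14124924   9.453285
  -0.4376208 ] [ 0.78980791 -0.34754463 -0.05783192]
MOVE [-0.007, -0.0038, -0.0129] [0.42, -0.81, 0.04]
```

View pics/w2.png

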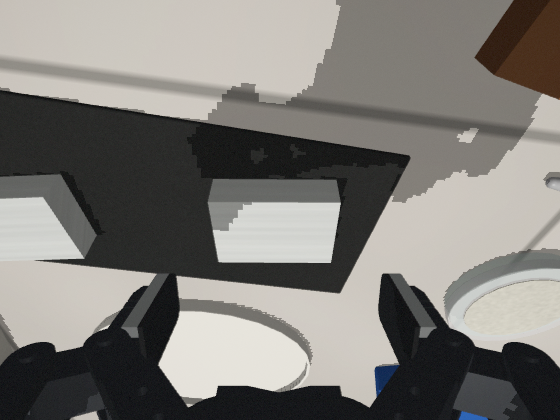

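At the low pose J4 hits its limit again; the view shows the block at (275,225) well centred between the fingers. I'll pick up vertically and do the flip at larger radius on the clear bench between plate and tray.

Call:
jog_arm(targets=[[0, 0, 0.06, 0, 10, 0, 1], [0, 0, 0.06, 0, 20, 0, 1], [0, 0, 0.06, -2, 24, 0, 1], [0, 0, 0.06, -2, 24, 0, 1]])

```text
clock: 3.98
ee_pos: [0.4564, 0.253, 0.0957]
eef_rot: [[-0.979, -0.099, 0.18], [-0.107, 0.993, -0.038], [-0.175, -0.057, -0.983]]
wrist_force: [0.6, -2.4, -0.9]
opening: 0.0858
gripper_force: 0.0
```

```bash
python3 - <<'E'
from h import *
s=bot.get_state();print(s['qpos'],s['wrist_force'],s['ee_pos'])
f=go([.4515,.26,.025],98,0)
c=cam('top')
for b in blocks(c,0.021,(198,228,322,262)): print(b)
for p in [(283,167),(315,169),(314,203),(280,200)]: print('plate',ray(c,*p,.02).round(3))
E
```

```text
[ 26.85079998  27.45180815 106.20570624 -10.7098613   38.52522212
 -61.17628274] [ 0.60667736 -2.36251237 -0.92784018] [0.45640145 0.25299229 0.09566033]
MOVE [-0.0049, 0.007, -0.0707] [2.03, 10.43, 2.03]
(0.4394, 0.2984, 58, 22, 35.6, array([201., 252.]))
(0.4616, 0.0016, 63, 46, -75.8, array([298., 242.]))
(0.471, 0.1213, 63, 45, -78.7, array([259., 240.]))
plate [0.695 0.041 0.02 ]
plate [ 0.686 -0.058  0.02 ]
plate [ 0.58  -0.051  0.02 ]
plate [0.592 0.053 0.02 ]
```

Call:
jog_arm(targets=[[-0.005, 0.007, -0.02, 2, 10.4, 2, 1], [-0.005, 0.007, -0.02, 2, 10.4, 2, 1], [-0.005, 0.007, -0.02, 2, 10.4, 2, 1]])

```text
clock: 4.4
ee_pos: [0.4525, 0.258, 0.0742]
eef_rot: [[-0.991, -0.133, 0.007], [-0.133, 0.991, -0.006], [-0.006, -0.007, -1.0]]
wrist_force: [-1.1, -1.1, 0.3]
opening: 0.0853
gripper_force: 0.0
```

```bash
python3 - <<'E'
from h import *
f=go([.4515,.26,.025],98,0)
E
```

```text
MOVE [-0.001, 0.002, -0.0492] [0.32, 0.4, 0.36]
```

Call:
jog_arm(targets=[[-0.001, 0.002, -0.03, 0.3, 0.4, 0.4, 1], [-0.001, 0.002, -0.045, 0.3, 0.4, 0.4, 1], [-0.001, 0.002, -0.049, 0.3, 0.4, 0.4, 1], [-0.001, 0.002, -0.049, 0.3, 0.4, 0.4, 0.3], [-0.001, 0.002, -0.049, 0.3, 0.4, 0.4, 0.3], [-0.001, 0.002, -0.049, 0.3, 0.4, 0.4, 0.3], [-0.001, 0.002, -0.049, 0.3, 0.4, 0.4, 0.3], [-0.001, 0.002, -0.049, 0.3, 0.4, 0.4, 0.3]])

```text
clock: 5.4
ee_pos: [0.4516, 0.2613, 0.0254]
eef_rot: [[-0.99, -0.141, -0.003], [-0.141, 0.99, 0.003], [0.002, 0.003, -1.0]]
wrist_force: [0.4, -0.3, -0.0]
opening: 0.0257
gripper_force: 0.0
```

```bash
python3 - <<'E'
from h import *
s=bot.get_state();print(s['wrist_force'],s['gripper_force'],s['opening'],s['ee_pos'])
az=-11
f=go([.4515,.26,.15],98,0)
print('F'); f=go([.62,-.12,.15],90+az,0,f)
E
```

```text
[ 0.37785173 -0.2805415  -0.04454663] 0.0 0.025710546693723923 [0.45163465 0.26126826 0.02538684]
MOVE [-0.0001, -0.0013, 0.1246] [-0.15, -0.16, -0.09]
F
MOVE [0.1685, -0.38, 0.0] [0.0, 0.0, -19.0]
```

```bash
python3 - <<'E'
from h import *
c=cam('wrist','w3.png')
E
```

```text
(no output)
```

View pics/w3.png

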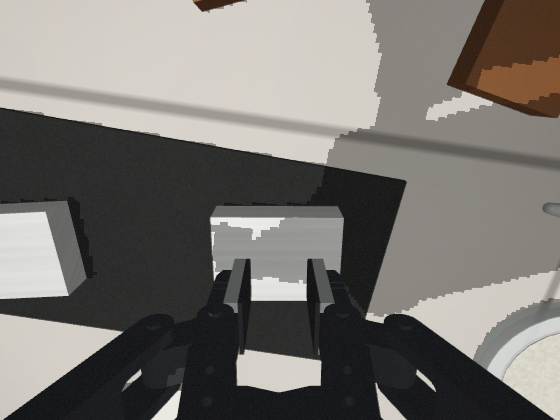

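```bash
python3 - <<'E'
from h import *
c=cam('wrist');s=bot.get_state();P,R=s['ee_pos'],s['eef_rot']
for z in(0,.005,.01,.015,.019): print(z,[proj(c,P+R@np.array([x,y,z])).round().tolist() for y in(-.0128,.0128) for x in(.011,-.011)])
for b in blocks(c,0.021,(150,160,400,320)):print(b)
print('corners',[ray(c,u,v,.021).round(4) for u,v in[(211,218),(343,217),(340,300)]])
E
```

```text
0 [[252.0, 246.0], [253.0, 286.0], [306.0, 246.0], [305.0, 286.0]]
0.005 [[253.0, 241.0], [254.0, 281.0], [305.0, 241.0], [304.0, 281.0]]
0.01 [[254.0, 237.0], [255.0, 276.0], [304.0, 237.0], [303.0, 276.0]]
0.015 [[254.0, 233.0], [255.0, 271.0], [304.0, 233.0], [303.0, 271.0]]
0.019 [[255.0, 230.0], [256.0, 268.0], [303.0, 230.0], [302.0, 267.0]]
(0.4506, 0.2597, 64, 46, -82.3, array([275., 254.]))
(0.4471, 0.3207, 64, 17, -2.2, array([389., 269.]))
(0.3963, 0.2858, 49, 8, 87.9, array([351., 165.]))
corners [array([0.4329, 0.2257, 0.021 ]), array([0.4236, 0.2882, 0.021 ]), array([0.469 , 0.2957, 0.021 ])]
```

The view shows the shut fingers at (238,300) and (320,300) above the block at (275,255), so they closed over its top. I'll find the tip height by a gentle touch.

Call:
jog_arm(targets=[[0, 0, -0.002, 0, 0, 0, 0.3], [0, 0, -0.002, 0, 0, 0, 0.3]])

```text
clock: 5.75
ee_pos: [0.4514, 0.2612, 0.0231]
eef_rot: [[-0.99, -0.141, -0.003], [-0.141, 0.99, 0.002], [0.003, 0.003, -1.0]]
wrist_force: [0.3, -0.7, -0.8]
opening: 0.0259
gripper_force: 0.0
```

Call:
jog_arm(targets=[[0, 0, -0.002, 0, 0, 0, 0.3], [0, 0, -0.002, 0, 0, 0, 0.3]])

```text
clock: 6.0
ee_pos: [0.4515, 0.2612, 0.0211]
eef_rot: [[-0.99, -0.141, -0.003], [-0.141, 0.99, 0.003], [0.003, 0.003, -1.0]]
wrist_force: [-0.2, 0.6, 0.6]
opening: 0.0257
gripper_force: 0.0
```

Call:
jog_arm(targets=[[0, 0, -0.002, 0, 0, 0, 0.3], [0, 0, -0.002, 0, 0, 0, 0.3]])

```text
clock: 6.25
ee_pos: [0.4515, 0.2613, 0.0191]
eef_rot: [[-0.99, -0.141, -0.003], [-0.141, 0.99, 0.003], [0.003, 0.003, -1.0]]
wrist_force: [-0.2, 0.5, 0.5]
opening: 0.0254
gripper_force: 0.0
```

Call:
jog_arm(targets=[[0, 0, -0.003, 0, 0, 0, 0.3], [0, 0, -0.003, 0, 0, 0, 0.3]])

```text
clock: 6.5
ee_pos: [0.4514, 0.2612, 0.0161]
eef_rot: [[-0.99, -0.141, -0.003], [-0.141, 0.99, 0.003], [0.003, 0.003, -1.0]]
wrist_force: [0.1, -0.1, 0.5]
opening: 0.0258
gripper_force: 0.0
```

Call:
jog_arm(targets=[[0, 0, -0.003, 0, 0, 0, 0.3], [0, 0, -0.003, 0, 0, 0, 0.3]])

```text
clock: 6.75
ee_pos: [0.4515, 0.2612, 0.0131]
eef_rot: [[-0.99, -0.141, -0.003], [-0.141, 0.99, 0.003], [0.003, 0.003, -1.0]]
wrist_force: [-0.4, 0.1, 0.7]
opening: 0.0253
gripper_force: 0.0
```

```bash
python3 - <<'E'
from h import *
s=bot.get_state();print(s['ee_pos'],s['wrist_force'],s['qpos'])
c=cam('side','s2.png');P,R=s['ee_pos'],s['eef_rot']
print([proj(c,P+R@np.array([0,0,z])).round() for z in(0,.019)])
x,y=proj(c,P).astype(int)
im=cv2.imread('pics/s2.png')[y-70:y+50,x-80:x+80];cv2.imwrite('pics/s2c.png',cv2.resize(im,None,fx=5,fy=5,interpolation=cv2.INTER_CUBIC))
E
```

```text
[0.45146671 0.26120269 0.01308292] [-0.4161415   0.11569806  0.7286008 ] [ 23.35335325  37.53673234 102.72345537   0.32131502  39.85256806
 -74.98743536]
[array([308., 307.]), array([308., 312.])]
```

View pics/s2c.png

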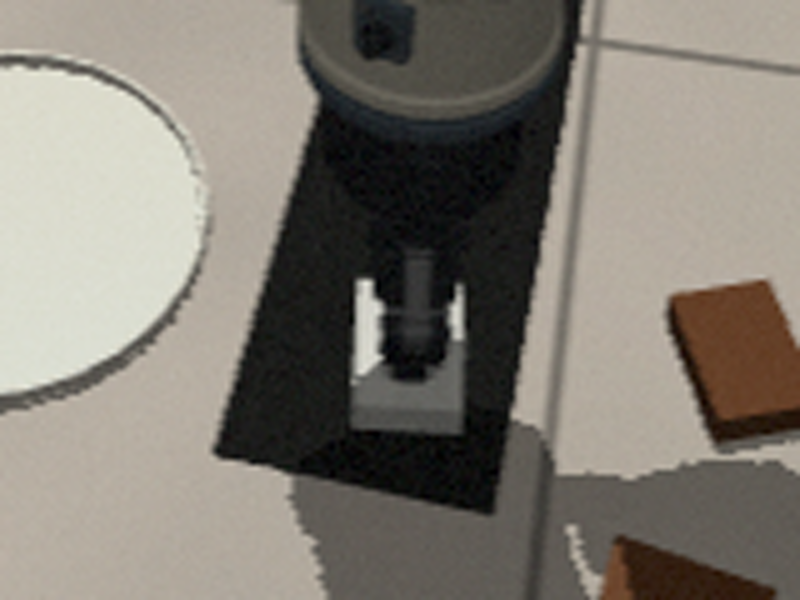

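The crop is too coarse to judge the contact; the fingers, at about (410,350), still seem to be above the block. I'll keep probing down.

Call:
jog_arm(targets=[[0, 0, -0.002, 0, 0, 0, 0.3], [0, 0, -0.003, 0, 0, 0, 0.3]])

```text
clock: 7.05
ee_pos: [0.4516, 0.2613, 0.0103]
eef_rot: [[-0.99, -0.141, -0.003], [-0.141, 0.99, 0.003], [0.002, 0.003, -1.0]]
wrist_force: [-3.5, -2.0, 23.5]
opening: 0.0258
gripper_force: 11.6
```

Call:
jog_arm(targets=[[0, 0, -0.002, 0, 0, 0, 0.3], [0, 0, -0.002, 0, 0, 0, 0.3]])

```text
clock: 7.3
ee_pos: [0.4517, 0.2613, 0.0101]
eef_rot: [[-0.99, -0.141, -0.002], [-0.141, 0.99, 0.003], [0.001, 0.003, -1.0]]
wrist_force: [-9.8, -5.0, 49.8]
opening: 0.0256
gripper_force: 24.6
```

```bash
python3 - <<'E'
from h import *
s=bot.get_state();print(s['ee_pos'],s['wrist_force'],s['opening'])
c=cam('wrist','w4.png')
im=cv2.imread('pics/w4.png')[190:400,140:420];cv2.imwrite('pics/w4c.png',cv2.resize(im,None,fx=2.8,fy=2.8,interpolation=cv2.INTER_CUBIC))
E
```

```text
[0.4516665  0.26130954 0.01014774] [-9.81432146 -5.04604875 49.77897937] 0.02558832185153309
```

View pics/w4c.png

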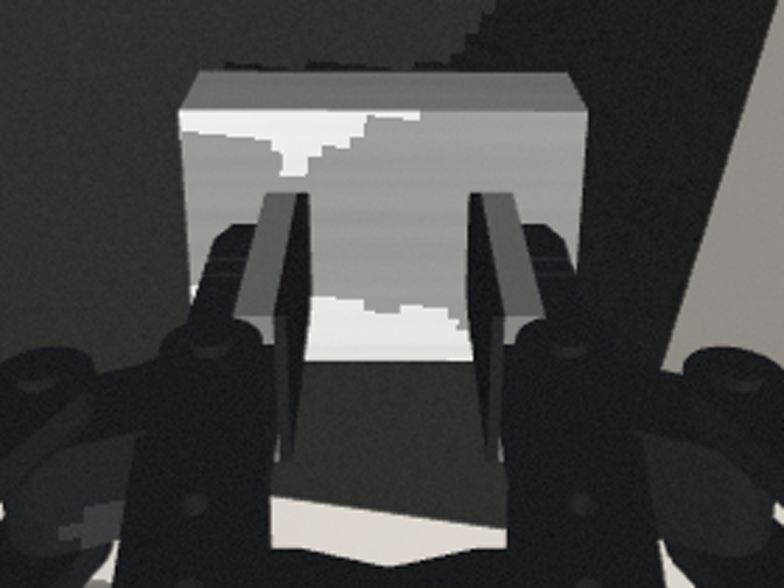

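The crop shows the fingertips resting on the block's top at (288,193) and (495,193). Contact came at reported z 0.010, so the pads sit about 29 mm behind the reported TCP. I'll build that offset into the helper.

```bash
cat >> h.py <<'E'
OFF=0.029   # true grasp point lies OFF behind the reported TCP along the tool z
go0=go
def go(p,yaw,tilt=0,frm=None):
    return go0(np.array(p)+OFF*RT(yaw,tilt)[:,2],yaw,tilt,frm)
E
python3 - <<'E'
from h import *
f=go([.451,.26,.08],98,0)
E
```

```text
MOVE [-0.0007, -0.0013, 0.0408] [-0.18, -0.1, -0.1]
```

Call:
jog_arm(targets=[[0, 0, 0.04, 0, 0, 0, 0.4], [0, 0, 0.04, 0, 0, 0, 1], [0, 0, 0.04, 0, 0, 0, 1], [0, 0, 0.04, 0, 0, 0, 1], [0, 0, 0.04, 0, 0, 0, 1]])

```text
clock: 7.98
ee_pos: [0.4512, 0.2611, 0.0476]
eef_rot: [[-0.99, -0.141, -0.004], [-0.141, 0.99, 0.002], [0.004, 0.003, -1.0]]
wrist_force: [0.2, -0.1, -0.2]
opening: 0.0854
gripper_force: 0.0
```

```bash
python3 - <<'E'
from h import *
s=bot.get_state();print(s['ee_pos'],s['wrist_force'],s['opening'])
c=cam('wrist')
for b in blocks(c,0.021,(150,130,400,330)):print(b)
f=go([.451,.26,.018],98,0)
f=go([.451,.26,.15],98,0,f);f=go([.62,-.12,.15],79,0,f)
E
```

```text
[0.45121596 0.26112863 0.04764905] [ 0.23691616 -0.11747103 -0.23750981] 0.08538853528103302
(0.5084, 0.2319, 54, 9, -82.1, array([217., 326.]))
(0.4507, 0.2597, 64, 46, -82.1, array([277., 241.]))
(0.4221, 0.2873, 170, 87, 47.9, array([327., 191.]))
MOVE [-0.0003, -0.0012, -0.0587] [-0.13, -0.22, -0.1]
MOVE [0.0, 0.0, 0.132] [0.0, 0.0, 0.0]
MOVE [0.169, -0.38, 0.0] [0.0, 0.0, -19.0]
```

Call:
jog_arm(targets=[[0, -0.001, -0.03, 0, 0, 0, 1], [0, -0.001, -0.05, 0, 0, 0, 1], [0, -0.001, -0.058, 0, 0, 0, 1], [0, -0.001, -0.058, 0, 0, 0, 0.5], [0, -0.001, -0.058, 0, 0, 0, 0.5], [0, -0.001, -0.058, 0, 0, 0, 0.5], [0, -0.001, -0.058, 0, 0, 0, 0.5]])

```text
clock: 8.9
ee_pos: [0.4519, 0.2604, -0.0091]
eef_rot: [[-0.99, -0.141, -0.002], [-0.141, 0.99, 0.003], [0.002, 0.003, -1.0]]
wrist_force: [-0.9, 0.7, 8.0]
opening: 0.0622
gripper_force: 66.8
```

Call:
jog_arm(targets=[[0, 0, 0.06, 0, 0, 0, 0.5], [0, 0, 0.13, 0, 0, 0, 0.5], [0, 0, 0.13, 0, 0, 0, 0.5]])

```text
clock: 9.28
ee_pos: [0.4535, 0.2611, 0.1243]
eef_rot: [[-0.99, -0.141, 0.003], [-0.141, 0.99, 0.005], [-0.004, 0.005, -1.0]]
wrist_force: [0.7, -0.5, -1.5]
opening: 0.0628
gripper_force: 67.7
```

```bash
python3 - <<'E'
from h import *
s=bot.get_state();print(s['ee_pos'],s['wrist_force'],s['opening'],s['gripper_force'])
f=go([.62,-.12,.15],79,0);
h=np.array([np.cos(np.radians(-11)),np.sin(np.radians(-11)),0]);C=np.array([.62,-.12,0])
f=go(C+[0,0,.016],79,0,f)
f=go(C-.006*h+[0,0,.018],79,-25,f)
E
```

```text
[0.45345967 0.26114129 0.12431881] [ 0.74327675 -0.47441036 -1.52798553] 0.06275693987621969 67.67517618834972
MOVE [0.1665, -0.3811, -0.0033] [-0.27, 0.24, -19.1]
MOVE [0.0, 0.0, -0.134] [0.0, 0.0, 0.0]
MOVE [0.0061, -0.0012, 0.0047] [-4.77, -24.54, 0.0]
```

Gripped. Next I move to the flip spot and set the block down.

Call:
jog_arm(targets=[[0.0265, -0.06, 0, 0, 0, -9, 0.5], [0.166, -0.381, 0, 0, 0, -19, 0.5], [0.166, -0.381, 0, 0, 0, -19, 0.5], [0.166, -0.381, 0, 0, 0, -19, 0.5], [0.166, -0.381, 0, 0, 0, -19, 0.5], [0.166, -0.381, 0, 0, 0, -19, 0.5], [0.166, -0.381, 0, 0, 0, -19, 0.5], [0.166, -0.381, 0, 0, 0, -19, 0.5]])

```text
clock: 10.28
ee_pos: [0.6181, -0.1235, 0.1193]
eef_rot: [[-0.981, 0.192, -0.002], [0.192, 0.981, 0.003], [0.003, 0.003, -1.0]]
wrist_force: [0.4, 0.4, -1.6]
opening: 0.0625
gripper_force: 67.6
```

```bash
python3 - <<'E'
from h import *
s=bot.get_state();print(s['ee_pos'],s['wrist_force'],s['opening'],s['qpos'])
f=go([.62,-.12,.0175],79,0)
E
```

```text
[ 0.61807376 -0.12353855  0.11925847] [ 0.42624388  0.38371556 -1.56523405] 0.062465882971674554 [-16.80711548  34.85787929  82.47975453   0.15923603  62.83288786
 -95.80156104]
MOVE [0.0019, 0.0035, -0.1308] [-0.18, -0.12, 0.08]
```

Call:
jog_arm(targets=[[0.002, 0.0035, -0.06, 0, 0, 0, 0.5], [0.002, 0.0035, -0.11, 0, 0, 0, 0.5], [0.002, 0.0035, -0.126, 0, 0, 0, 0.5], [0.002, 0.0035, -0.13, 0, 0, 0, 0.5], [0.002, 0.0035, -0.131, 0, 0, 0, 0.5]])

```text
clock: 10.9
ee_pos: [0.6205, -0.1173, -0.0093]
eef_rot: [[-0.982, 0.189, 0.0], [0.189, 0.982, 0.003], [0.0, 0.003, -1.0]]
wrist_force: [-0.8, 0.3, -1.1]
opening: 0.0623
gripper_force: 67.5
```

Call:
jog_arm(targets=[[0, 0, 0, 0, 0, 0, 0.5], [0, 0, 0, 0, 0, 0, 1], [0, 0, 0, 0, 0, 0, 1], [0, 0, 0.012, 0, 0, 0, 1]])

```text
clock: 11.4
ee_pos: [0.6191, -0.1171, 0.0013]
eef_rot: [[-0.982, 0.189, -0.003], [0.189, 0.982, 0.004], [0.004, 0.003, -1.0]]
wrist_force: [-0.9, -0.3, -0.5]
opening: 0.0853
gripper_force: 0.0
```

```bash
python3 - <<'E'
from h import *
s=bot.get_state();print(s['ee_pos'],s['wrist_force'],s['opening'],s['qpos'])
c=cam('wrist')
for b in blocks(c,0.018,(150,130,400,340),90):print(b)
h=np.array([np.cos(np.radians(-11)),np.sin(np.radians(-11)),0]);C=np.array([.62,-.12,0])
f=go(C-.006*h+[0,0,.0195],79,-25)
E
```

```text
[ 0.61907859 -0.11711239  0.00127566] [-0.87054583 -0.34257278 -0.5304657 ] 0.08530494630906295 [-16.22908221  43.86772238  86.76180275   0.21179008  49.60305336
 -95.45751757]
(0.6001, -0.1159, 110, 96, 78.9, array([274., 233.]))
MOVE [0.006, -0.0038, -0.01] [-4.92, -24.59, -0.13]
```

Call:
jog_arm(targets=[[0.003, -0.002, 0.02, -2, -10, 0, 1], [0.005, -0.001, 0.02, -4, -20, 0, 1], [0.005, -0.001, 0.02, -4.9, -24.6, 0, 1], [0.005, -0.001, 0.02, -4.9, -24.6, 0, 1], [0.005, -0.001, 0.02, -4.9, -24.6, 0, 1]])

```text
clock: 12.08
ee_pos: [0.6257, -0.1182, 0.0218]
eef_rot: [[-0.891, 0.188, 0.414], [0.171, 0.982, -0.078], [-0.421, 0.001, -0.907]]
wrist_force: [-0.2, 0.1, 0.3]
opening: 0.0852
gripper_force: 0.0
```

```bash
python3 - <<'E'
from h import *
s=bot.get_state();print(s['ee_pos'],s['wrist_force'],s['opening'],s['qpos'])
h=np.array([np.cos(np.radians(-11)),np.sin(np.radians(-11)),0]);C=np.array([.619,-.117,0])
f=go(C-.006*h+[0,0,.0195],79,-25)
cam('wrist','w5.png')
E
```

```text
[ 0.62568137 -0.11823657  0.02177312] [-0.17979735  0.13601295  0.26815364] 0.08524057986137884 [ -17.65981356   38.8650524   107.75436566   18.68432292    9.11288681
 -114.63471016]
MOVE [-0.0005, 0.0, -0.0286] [-0.07, -0.09, -0.16]
```

View pics/w5.png

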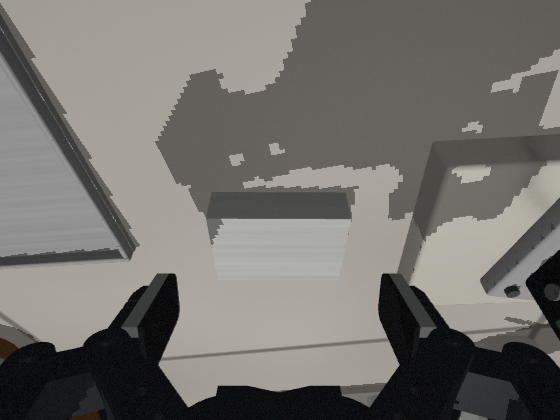

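The view shows the block at (280,245), centred between the fingers, with the tray and plate clear. J5 is close to its limit, so I'll use -20° instead.

```bash
python3 - <<'E'
from h import *
h=np.array([np.cos(np.radians(-11)),np.sin(np.radians(-11)),0]);C=np.array([.619,-.117,0])
f=go(C-.006*h+[0,0,.019],79,-20)
f=go(C-.006*h+[0,0,.12],79,-20,f)
f=go(C+.010*h+[0,0,.10],79,70,f)
E
```

```text
MOVE [-0.0031, 0.0006, -0.0301] [0.9, 4.85, -0.17]
MOVE [0.0, 0.0, 0.101] [0.0, 0.0, 0.0]
MOVE [-0.0208, 0.004, -0.0027] [17.17, 88.35, -0.0]
```

Call:
jog_arm(targets=[[-0.003, 0.0005, 0, 0.9, 4.8, 0, 1], [-0.003, 0.0005, -0.015, 0.9, 4.8, 0, 1], [-0.003, 0.0005, -0.026, 0.9, 4.8, 0, 1], [-0.003, 0.0005, -0.03, 0.9, 4.8, 0, 1], [-0.003, 0.0005, -0.03, 0.9, 4.8, 0, 1]])

```text
clock: 12.75
ee_pos: [0.621, -0.1175, -0.0095]
eef_rot: [[-0.923, 0.189, 0.336], [0.177, 0.982, -0.064], [-0.342, -0.0, -0.94]]
wrist_force: [1.4, -0.2, -0.2]
opening: 0.0851
gripper_force: 0.0
```

Call:
jog_arm(targets=[[0, 0, 0, 0, 0, 0, 0.5], [0, 0, 0, 0, 0, 0, 0.5], [0, 0, 0, 0, 0, 0, 0.5], [0, 0, 0, 0, 0, 0, 0.5], [0, 0, 0.05, 0, 0, 0, 0.5], [0, 0, 0.1, 0, 0, 0, 0.5], [0, 0, 0.1, 0, 0, 0, 0.5]])

```text
clock: 13.62
ee_pos: [0.6236, -0.1183, 0.0955]
eef_rot: [[-0.92, 0.188, 0.343], [0.176, 0.982, -0.067], [-0.349, -0.001, -0.937]]
wrist_force: [-0.1, -0.2, -2.7]
opening: 0.0626
gripper_force: 68.5
```

```bash
python3 - <<'E'
from h import *
s=bot.get_state();print(s['ee_pos'],s['wrist_force'],s['opening'],s['qpos'])
h=np.array([np.cos(np.radians(-11)),np.sin(np.radians(-11)),0]);C=np.array([.619,-.117,0])
f=go(C+.010*h+[0,0,.10],79,70)
E
```

```text
[ 0.62359907 -0.1183382   0.09545443] [-0.13778429 -0.24633493 -2.7414308 ] 0.06262394117083026 [ -17.33806885   31.15881176  101.68171457    4.8658003    26.91397731
 -100.43724977]
MOVE [-0.0215, 0.0046, -0.0054] [17.2, 88.79, -0.16]
```

Call:
jog_arm(targets=[[-0.01, 0.002, 0.03, 1.9, 9.8, 0, 0.5], [-0.015, 0.004, 0.03, 3.8, 19.6, 0, 0.5], [-0.0215, 0.0046, 0.03, 5.7, 29.4, 0, 0.5], [-0.0215, 0.0046, 0.03, 7.6, 39.2, 0, 0.5], [-0.0215, 0.0046, 0.03, 9.5, 49, 0, 0.5], [-0.0215, 0.0046, 0.02, 11.4, 58.8, 0, 0.5], [-0.0215, 0.0046, 0.01, 13.3, 68.6, 0, 0.5], [-0.0215, 0.0046, 0, 15.2, 78.4, 0, 0.5]])

```text
clock: 14.62
ee_pos: [0.6001, -0.113, 0.0898]
eef_rot: [[-0.49, 0.19, -0.851], [0.092, 0.982, 0.166], [0.867, 0.003, -0.498]]
wrist_force: [0.4, -0.6, -1.5]
opening: 0.0623
gripper_force: 68.4
```

```bash
python3 - <<'E'
from h import *
s=bot.get_state();print(s['ee_pos'],s['wrist_force'],s['opening'],s['qpos'])
h=np.array([np.cos(np.radians(-11)),np.sin(np.radians(-11)),0]);C=np.array([.62,-.117,0])
f=go(C+.009*h+[0,0,.032],79,70)
E
```

```text
[ 0.60012205 -0.11304057  0.08980363] [ 0.41617518 -0.61659538 -1.53729783] 0.062319829008678766 [-14.53729523  69.79774686  33.07932762  -4.47996662 137.1054915
 -95.21380445]
MOVE [0.002, -0.0005, -0.0677] [1.73, 9.73, -0.05]
```

Call:
jog_arm(targets=[[0.002, -0.0005, -0.02, 1.8, 9.7, 0, 0.5], [0.002, -0.0005, -0.05, 1.8, 9.7, 0, 0.5], [0.002, -0.0005, -0.062, 1.8, 9.7, 0, 0.5], [0.002, -0.0005, -0.067, 1.8, 9.7, 0, 0.5], [0.002, -0.0005, -0.068, 1.8, 9.7, 0, 0.5]])

```text
clock: 15.25
ee_pos: [0.6026, -0.1137, 0.0247]
eef_rot: [[-0.343, 0.19, -0.92], [0.066, 0.982, 0.178], [0.937, 0.001, -0.35]]
wrist_force: [-0.4, -0.4, -0.8]
opening: 0.0624
gripper_force: 68.5
```

```bash
python3 - <<'E'
from h import *
s=bot.get_state();print(s['ee_pos'],s['wrist_force'],s['eef_rot'][2])
c=cam('side','s3.png');x,y=proj(c,[.62,-.117,.03]).astype(int)
im=cv2.imread('pics/s3.png')[y-60:y+40,x-70:x+70];cv2.imwrite('pics/s3c.png',cv2.resize(im,None,fx=5,fy=5,interpolation=cv2.INTER_CUBIC))
E
```

```text
[ 0.60259628 -0.1137423   0.02465723] [-0.37811242 -0.38856323 -0.83854271] [ 9.36881624e-01  5.16462747e-04 -3.49646329e-01]
```

View pics/s3c.png

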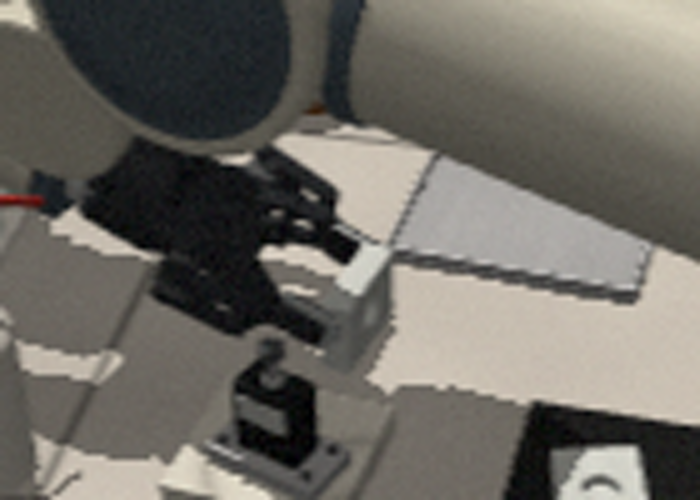

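The crop shows the block held upright at (365,300), with its well facing the base. I'm lowering it to touch.

Call:
jog_arm(targets=[[0, 0, -0.001, 0, 0, 0, 0.5], [0, 0, -0.002, 0, 0, 0, 0.5], [0, 0, -0.002, 0, 0, 0, 0.5]])

```text
clock: 15.68
ee_pos: [0.6022, -0.1137, 0.0217]
eef_rot: [[-0.341, 0.19, -0.921], [0.066, 0.982, 0.178], [0.938, 0.0, -0.348]]
wrist_force: [0.9, -0.9, 1.9]
opening: 0.0625
gripper_force: 68.6
```

Call:
jog_arm(targets=[[0, 0, -0.001, 0, 0, 0, 0.5], [0, 0, -0.001, 0, 0, 0, 0.5]])

```text
clock: 15.92
ee_pos: [0.6022, -0.1137, 0.0217]
eef_rot: [[-0.341, 0.19, -0.921], [0.065, 0.982, 0.179], [0.938, 0.001, -0.347]]
wrist_force: [1.1, -0.5, 10.3]
opening: 0.0623
gripper_force: 69.1
```

Call:
jog_arm(targets=[[0, 0, 0.001, 0, 0, 0, 0.7], [0, 0, 0.001, 0, 0, 0, 1], [0, 0, 0.001, 0, 0, 0, 1], [0.03, -0.006, 0.013, 0, 0, 0, 1], [0.075, -0.015, 0.05, 0, 0, 0, 1], [0.075, -0.015, 0.11, 0, 0, 0, 1], [0.075, -0.015, 0.15, 0, 0, 0, 1]])

```text
clock: 16.8
ee_pos: [0.6347, -0.1211, 0.1645]
eef_rot: [[-0.359, 0.189, -0.914], [0.069, 0.982, 0.176], [0.931, 0.0, -0.365]]
wrist_force: [-7.4, 4.9, 19.5]
opening: 0.0855
gripper_force: 0.0
```

```bash
python3 - <<'E'
from h import *
s=bot.get_state();print(s['ee_pos'],s['wrist_force'],s['opening'],s['qpos'])
h=np.array([np.cos(np.radians(-11)),np.sin(np.radians(-11)),0]);C=np.array([.6203,-.1172,0])
f=go(C-.014*h+[0,0,.13],79,-20)
f=go(C-.014*h+[0,0,.029],79,-20,f)
E
```

```text
[ 0.63474696 -0.12112601  0.16454417] [-7.36986977  4.87267702 19.47689393] 0.08547818937514862 [-14.36155849  76.08531042  12.62291436  -9.29810102 159.57483092
 -99.99630384]
MOVE [-0.0185, 0.0047, -0.0618] [-16.82, -86.95, -0.09]
MOVE [0.0, 0.0, -0.101] [0.0, 0.0, 0.0]
```

Call:
jog_arm(targets=[[-0.005, 0, 0, -2, -10, 0, 1], [-0.01, 0.003, 0, -4, -20, 0, 1], [-0.015, 0.004, 0, -6, -30, 0, 1], [-0.0185, 0.0047, -0.01, -8, -40, 0, 1], [-0.0185, 0.0047, -0.02, -10, -50, 0, 1], [-0.0185, 0.0047, -0.03, -12, -60, 0, 1], [-0.0185, 0.0047, -0.04, -14, -70, 0, 1], [-0.0185, 0.0047, -0.05, -16, -80, 0, 1]])

```text
clock: 17.8
ee_pos: [0.6168, -0.1163, 0.1148]
eef_rot: [[-0.962, 0.194, 0.191], [0.189, 0.981, -0.044], [-0.196, -0.007, -0.981]]
wrist_force: [1.2, -0.3, -0.8]
opening: 0.0855
gripper_force: 0.0
```

```bash
python3 - <<'E'
from h import *
s=bot.get_state();print(s['ee_pos'],s['wrist_force'],s['opening'],s['qpos'])
h=np.array([np.cos(np.radians(-11)),np.sin(np.radians(-11)),0]);C=np.array([.6203,-.1172,0])
f=go(C-.014*h+[0,0,.13],79,-20)
c=cam('wrist','w6.png')
y=np.array([-h[1],h[0],0])
for hh in(-.009,.009): print([proj(c,C+hh*h+l*y+[0,0,.046]).round().tolist() for l in(-.032,.032)])
E
```

```text
[ 0.61675517 -0.11633234  0.11478858] [ 1.24513995 -0.29911748 -0.83043542] 0.08550071389196118 [-16.50002795  30.90929699  93.56103675   0.95613083  44.25033996
 -95.96012517]
MOVE [-0.0005, -0.0001, -0.012] [-1.3, -8.61, 0.22]
[[231.0, 192.0], [329.0, 192.0]]
[[232.0, 215.0], [327.0, 215.0]]
```

View pics/w6.png

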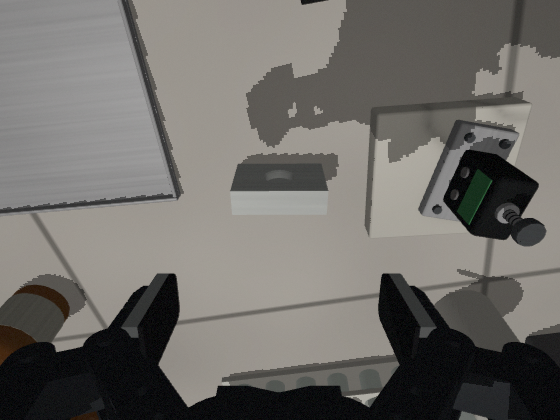

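The view shows the block standing at (279,203), with its well on the base side at (279,175), exactly where predicted. Next is the second grip.

Call:
jog_arm(targets=[[-0.0005, 0, -0.012, -1.3, -8.6, 0.2, 1], [-0.0005, 0, -0.06, -1.3, -8.6, 0.2, 1], [-0.0005, 0, -0.09, -1.3, -8.6, 0.2, 1], [-0.0005, 0, -0.108, -1.3, -8.6, 0.2, 1], [-0.0005, 0, -0.113, -1.3, -8.6, 0.2, 1], [-0.0005, 0, -0.113, -1.3, -8.6, 0.2, 1]])

```text
clock: 18.6
ee_pos: [0.6165, -0.1163, 0.001]
eef_rot: [[-0.925, 0.191, 0.329], [0.18, 0.982, -0.063], [-0.335, 0.001, -0.942]]
wrist_force: [-0.1, -0.1, 0.8]
opening: 0.0854
gripper_force: 0.0
```

Call:
jog_arm(targets=[[0, 0, 0, 0, 0, 0, 0.5], [0, 0, 0, 0, 0, 0, 0.5], [0, 0, 0, 0, 0, 0, 0.5], [0, 0, 0, 0, 0, 0, 0.5]])

```text
clock: 19.1
ee_pos: [0.6167, -0.1164, 0.0022]
eef_rot: [[-0.924, 0.191, 0.331], [0.18, 0.982, -0.064], [-0.337, 0.0, -0.941]]
wrist_force: [-4.2, 0.6, 10.8]
opening: 0.0624
gripper_force: 62.5
```

```bash
python3 - <<'E'
from h import *
s=bot.get_state();print(s['ee_pos'],s['wrist_force'],s['opening'],s['qpos'])
T=s['ee_pos']-OFF*s['eef_rot'][:,2]; C=np.array([.6203,-.1172,.023])
print('d tool',s['eef_rot'].T@(C-T))
f=go([.6066,-.1145,.14],79,-20)
g=go([.64,-.12,.14],79,70,f)
E
```

```text
[ 0.61666414 -0.11640888  0.00216652] [-4.21026169  0.55961671 10.76697598] 0.06236937984010624 [ -17.32332992   40.38163385  105.07507997    8.22581805   15.10368871
 -103.89450244]
d tool [-1.05250332e-02 -7.87285602e-05  1.06398040e-02]
MOVE [-0.0003, 0.0, 0.1106] [-0.07, -0.29, 0.0]
MOVE [-0.0031, 0.0016, 0.0173] [17.17, 88.35, -0.0]
```

Call:
jog_arm(targets=[[0, 0, 0.05, 0, 0, 0, 0.5], [0, 0, 0.1, 0, 0, 0, 0.5], [0, 0, 0.14, 1.9, 9.8, 0, 0.5], [0, 0, 0.14, 3.8, 19.6, 0, 0.5], [0, 0, 0.14, 3.8, 19.6, 0, 0.5]])

```text
clock: 19.73
ee_pos: [0.6175, -0.1168, 0.1433]
eef_rot: [[-0.982, 0.191, -0.006], [0.191, 0.982, 0.001], [0.006, -0.001, -1.0]]
wrist_force: [-0.7, -0.9, -1.6]
opening: 0.0622
gripper_force: 67.7
```

```bash
python3 - <<'E'
from h import *
s=bot.get_state();print(s['ee_pos'],s['wrist_force'],s['opening'],s['qpos'])
f=go([.458,.261,.165],98,0)
g=go([.458,.261,.10],98,70,f)
E
```

```text
[ 0.61754524 -0.11677071  0.14328765] [-0.70448435 -0.93687989 -1.56747211] 0.062165111913780345 [-1.61099712e+01  3.32224888e+01  8.12925911e+01 -7.76599598e-02
  6.58348409e+01 -9.50529265e+01]
MOVE [-0.1595, 0.3778, -0.0073] [0.03, -0.36, 19.02]
MOVE [-0.027, -0.0038, -0.0459] [-9.74, 69.32, 0.0]
```

Call:
jog_arm(targets=[[-0.1595, 0.378, -0.007, 0, -0.4, 19, 0.5], [-0.1595, 0.378, -0.007, 0, -0.4, 19, 0.5], [-0.1595, 0.378, -0.007, 0, -0.4, 19, 0.5], [-0.1595, 0.378, -0.007, 0, -0.4, 19, 0.5], [-0.1595, 0.378, -0.007, 0, -0.4, 19, 0.5], [-0.1595, 0.378, -0.007, 0, -0.4, 19, 0.5], [-0.1595, 0.378, -0.007, 0, -0.4, 19, 0.5], [-0.1595, 0.378, -0.007, 0, -0.4, 19, 0.5]])

```text
clock: 20.72
ee_pos: [0.4556, 0.2637, 0.1344]
eef_rot: [[-0.99, -0.142, 0.001], [-0.142, 0.99, 0.001], [-0.001, 0.001, -1.0]]
wrist_force: [0.4, -0.0, -0.6]
opening: 0.0624
gripper_force: 67.6
```

Call:
jog_arm(targets=[[-0.004, 0, 0, -1.4, 9.9, 0, 0.5], [-0.008, -0.001, 0, -2.8, 19.8, 0, 0.5], [-0.012, -0.002, 0, -4.2, 29.7, 0, 0.5], [-0.016, -0.003, 0, -5.6, 39.6, 0, 0.5], [-0.02, -0.003, -0.02, -7, 49.5, 0, 0.5], [-0.024, -0.004, -0.04, -8.4, 59.4, 0, 0.5], [-0.027, -0.004, -0.046, -9.7, 69.3, 0, 0.5], [-0.027, -0.004, -0.046, -9.7, 69.3, 0, 0.5]])

```text
clock: 21.72
ee_pos: [0.4292, 0.2565, 0.0845]
eef_rot: [[-0.334, -0.137, -0.932], [-0.046, 0.991, -0.129], [0.941, -0.001, -0.337]]
wrist_force: [0.1, 0.7, -1.4]
opening: 0.0624
gripper_force: 67.7
```

```bash
python3 - <<'E'
from h import *
s=bot.get_state();print(s['ee_pos'],s['wrist_force'],s['opening'],s['qpos'])
h=np.array([np.cos(np.radians(8)),np.sin(np.radians(8)),0]);C=np.array([.451,.26,0])
f=go(C+.0064*h+[0,0,.030],98,70)
E
```

```text
[0.42918995 0.25649808 0.08448903] [ 0.11562783  0.70356652 -1.43142911] 0.0624127635279874 [ 17.61199612  65.50561048  56.32000866  11.58730541 127.62033558
 -79.51729454]
MOVE [0.0012, 0.0006, -0.0644] [0.07, -0.28, 0.13]
```

Call:
jog_arm(targets=[[0.001, 0.0005, -0.03, 0, 0, 0, 0.5], [0.001, 0.0005, -0.055, 0, 0, 0, 0.5], [0.001, 0.0005, -0.062, 0, 0, 0, 0.5], [0.001, 0.0005, -0.066, 0, 0, 0, 0.5], [0.001, 0.0005, -0.067, 0, 0, 0, 0.5], [0.001, 0.0005, -0.068, 0, 0, 0, 0.5], [0.001, 0.0005, -0.068, 0, 0, 0, 0.5]])

```text
clock: 22.6
ee_pos: [0.4309, 0.2583, 0.0201]
eef_rot: [[-0.34, -0.138, -0.93], [-0.048, 0.99, -0.13], [0.939, 0.001, -0.344]]
wrist_force: [-0.0, -0.5, -0.8]
opening: 0.0624
gripper_force: 67.7
```

Call:
jog_arm(targets=[[0, 0, -0.001, 0, 0, 0, 0.5], [0, 0, -0.001, 0, 0, 0, 0.5]])

```text
clock: 22.85
ee_pos: [0.4307, 0.2582, 0.0188]
eef_rot: [[-0.34, -0.138, -0.93], [-0.048, 0.99, -0.13], [0.939, 0.0, -0.343]]
wrist_force: [0.2, -0.3, -1.9]
opening: 0.0626
gripper_force: 67.7
```

Call:
jog_arm(targets=[[0, 0, -0.0015, 0, 0, 0, 0.5], [0, 0, -0.0015, 0, 0, 0, 0.5]])

```text
clock: 23.1
ee_pos: [0.4307, 0.2582, 0.0172]
eef_rot: [[-0.34, -0.138, -0.93], [-0.048, 0.99, -0.13], [0.939, 0.0, -0.343]]
wrist_force: [0.7, 0.2, -1.2]
opening: 0.0623
gripper_force: 67.7
```

Call:
jog_arm(targets=[[0, 0, -0.0015, 0, 0, 0, 0.5], [0, 0, -0.0015, 0, 0, 0, 0.5]])

```text
clock: 23.35
ee_pos: [0.4307, 0.2582, 0.0158]
eef_rot: [[-0.34, -0.138, -0.93], [-0.048, 0.99, -0.13], [0.939, 0.0, -0.343]]
wrist_force: [-0.2, -0.3, -1.9]
opening: 0.0624
gripper_force: 67.7
```

Call:
jog_arm(targets=[[0, 0, -0.001, 0, 0, 0, 0.5], [0, 0, -0.001, 0, 0, 0, 0.5]])

```text
clock: 23.6
ee_pos: [0.4308, 0.2582, 0.0155]
eef_rot: [[-0.339, -0.139, -0.93], [-0.048, 0.99, -0.13], [0.94, 0.0, -0.342]]
wrist_force: [1.3, 0.4, 6.6]
opening: 0.0624
gripper_force: 68.0
```

Call:
jog_arm(targets=[[0, 0, 0, 0, 0, 0, 0.7], [0, 0, 0, 0, 0, 0, 1], [0, 0, 0, 0, 0, 0, 1], [0.03, 0.004, 0.012, 0, 0, 0, 1], [0.06, 0.008, 0.04, 0, -5, 0, 1], [0.06, 0.008, 0.08, 1.4, -15, 0, 1], [0.06, 0.008, 0.12, 2.8, -25, 0, 1], [0.06, 0.008, 0.12, 4.2, -35, 0, 1]])

```text
clock: 24.6
ee_pos: [0.4925, 0.2667, 0.1378]
eef_rot: [[-0.822, -0.135, -0.554], [-0.107, 0.991, -0.083], [0.56, -0.01, -0.829]]
wrist_force: [0.3, -0.0, -0.2]
opening: 0.0854
gripper_force: 0.0
```

```bash
python3 - <<'E'
from h import *
s=bot.get_state();print(s['ee_pos'],s['wrist_force'],s['opening'],s['qpos'])
f=go([.466,.16,.20],101,0)
E
```

```text
[0.49253175 0.26668484 0.13784898] [ 0.2927891  -0.02908898 -0.15718447] 0.0853829285443803 [ 18.78078351  45.68988345  65.5402129    5.83004476 102.32495474
 -79.28472756]
MOVE [-0.0265, -0.1067, 0.0332] [6.07, -33.5, 3.31]
```

Now I hover over the middle block at vertical and re-measure all three.

Call:
jog_arm(targets=[[-0.0265, -0.107, 0.033, 2, -10, 1, 1], [-0.0265, -0.107, 0.033, 4, -20, 2, 1], [-0.0265, -0.107, 0.033, 6, -30, 3.3, 1], [-0.0265, -0.107, 0.033, 6, -33.5, 3.3, 1], [-0.0265, -0.107, 0.033, 6, -33.5, 3.3, 1]])

```text
clock: 25.22
ee_pos: [0.4633, 0.1591, 0.1684]
eef_rot: [[-0.982, -0.19, -0.011], [-0.19, 0.982, -0.004], [0.012, -0.002, -1.0]]
wrist_force: [-0.0, 0.8, -0.6]
opening: 0.0854
gripper_force: 0.0
```

```bash
cat >> h.py <<'E'
def wells(c,z=.021):
    g=cv2.cvtColor(c['frame'],cv2.COLOR_RGB2GRAY)
    k=cv2.HoughCircles(cv2.medianBlur(g,5),cv2.HOUGH_GRADIENT,1,40,param1=80,param2=18,minRadius=12,maxRadius=40)
    return [] if k is None else [(ray(c,u,v,z)[:2].round(4),round(r)) for u,v,r in k[0]][:6]
E
python3 - <<'E'
from h import *
s=bot.get_state();print(s['ee_pos'],s['clock'])
c=cam('wrist','w7.png')
for b in blocks(c,0.021,(0,90,560,300)):
    if 40<b[3]<52: print(b)
print(wells(c))
f=go([.4692,.1205,.08],101,0);
c=cam('top')
for b in blocks(c,0.021,(198,228,322,262)): print(b)
E
```

```text
[0.46330302 0.1591042  0.16842614] 25.225
(0.4521, 0.259, 68, 46, -82.2, array([390., 197.]))
(0.4688, 0.1201, 64, 46, -79.1, array([235., 186.]))
(0.46, 0.0005, 65, 47, -76.0, array([ 99., 150.]))
[(array([0.506, 0.417]), 39), (array([0.4504, 0.259 ]), 13), (array([0.4581, 0.0016]), 13), (array([0.6165, 0.0231]), 13)]
MOVE [0.0051, -0.0388, -0.1172] [0.26, -0.68, 0.05]
(0.4619, 0.0018, 63, 45, -77.4, array([298., 242.]))
(0.4873, 0.2283, 144, 46, 88.5, array([222., 233.]))
```

The left block is now well up: its well shows at (0.4504, 0.259). I'm repeating the same recipe on the middle block.

Call:
jog_arm(targets=[[0.0055, -0.039, -0.05, 0.3, -0.7, 0, 1], [0.0055, -0.039, -0.1, 0.3, -0.7, 0, 1], [0.0055, -0.039, -0.14, 0.3, -0.7, 0, 1], [0.0055, -0.039, -0.165, 0.3, -0.7, 0, 1], [0.0055, -0.039, -0.176, 0.3, -0.7, 0, 1], [0.0055, -0.039, -0.176, 0.3, -0.7, 0, 1]])

```text
clock: 26.08
ee_pos: [0.4699, 0.1203, -0.0087]
eef_rot: [[-0.982, -0.19, -0.0], [-0.19, 0.982, 0.001], [0.0, 0.001, -1.0]]
wrist_force: [0.2, -0.7, 0.9]
opening: 0.0857
gripper_force: 0.0
```

Call:
jog_arm(targets=[[0, 0, 0, 0, 0, 0, 0.5], [0, 0, 0, 0, 0, 0, 0.5], [0, 0, 0, 0, 0, 0, 0.5], [0, 0, 0, 0, 0, 0, 0.5], [0, 0, 0.06, 0, 0, 0, 0.5], [0, 0, 0.135, 0, 0, 0, 0.5], [0, 0, 0.135, 0, 0, 0, 0.5]])

```text
clock: 26.95
ee_pos: [0.4716, 0.1206, 0.1312]
eef_rot: [[-0.982, -0.19, 0.008], [-0.19, 0.982, 0.002], [-0.008, 0.0, -1.0]]
wrist_force: [-0.2, 0.8, -1.7]
opening: 0.0619
gripper_force: 68.1
```

```bash
python3 - <<'E'
from h import *
s=bot.get_state();print(s['ee_pos'],s['wrist_force'],s['opening'])
f=go([.62,-.118,.151],79,0);
E
```

```text
[0.47161635 0.12055094 0.13121656] [-0.18918387  0.76132884 -1.69082187] 0.06187736834938447
MOVE [0.1484, -0.2386, -0.0092] [-0.01, 0.48, -21.94]
```

Call:
jog_arm(targets=[[0.1495, -0.2385, -0.009, 0, 0.5, -22, 0.5], [0.1495, -0.2385, -0.009, 0, 0.5, -22, 0.5], [0.1495, -0.2385, -0.009, 0, 0.5, -22, 0.5], [0.1495, -0.2385, -0.009, 0, 0.5, -22, 0.5], [0.1495, -0.2385, -0.009, 0, 0.5, -22, 0.5], [0.1495, -0.2385, -0.009, 0, 0.5, -22, 0.5], [0.1495, -0.2385, -0.009, 0, 0.5, -22, 0.5]])

```text
clock: 27.82
ee_pos: [0.6184, -0.1177, 0.1175]
eef_rot: [[-0.981, 0.192, -0.008], [0.192, 0.981, 0.002], [0.009, 0.001, -1.0]]
wrist_force: [-0.6, 0.2, -2.4]
opening: 0.0621
gripper_force: 68.0
```

```bash
python3 - <<'E'
from h import *
s=bot.get_state();print(s['ee_pos'])
f=go([.62,-.118,.0178],79,0)
E
```

```text
[ 0.61844183 -0.11766643  0.11751191]
MOVE [0.0016, -0.0003, -0.1287] [-0.14, -0.47, 0.07]
```

Call:
jog_arm(targets=[[0.0016, 0, -0.06, 0, -0.5, 0, 0.5], [0.0016, 0, -0.11, 0, -0.5, 0, 0.5], [0.0016, 0, -0.124, 0, -0.5, 0, 0.5], [0.0016, 0, -0.128, 0, -0.5, 0, 0.5], [0.0016, 0, -0.128, 0, -0.5, 0, 0.5], [0.0016, 0, -0.128, 0, -0.5, 0, 1], [0.0016, 0, -0.128, 0, -0.5, 0, 1], [0.0016, 0, -0.1, 0, -0.5, 0, 1]])

```text
clock: 28.82
ee_pos: [0.6198, -0.1181, 0.0172]
eef_rot: [[-0.981, 0.192, -0.001], [0.192, 0.981, 0.003], [0.001, 0.002, -1.0]]
wrist_force: [1.2, 0.1, 0.4]
opening: 0.0855
gripper_force: 0.0
```

Call:
jog_arm(targets=[[0.0015, 0, 0.01, -1.9, -9.8, 0, 1], [0.0015, 0, 0.01, -3.8, -19.6, 0, 1], [0.0015, 0, 0.01, -3.8, -19.6, 0, 1], [0.0015, 0, 0, -3.8, -19.6, 0, 1], [0.0015, 0, 0, -3.8, -19.6, 0, 1]])

```text
clock: 29.45
ee_pos: [0.6226, -0.1183, 0.0172]
eef_rot: [[-0.922, 0.191, 0.336], [0.18, 0.982, -0.063], [-0.342, 0.003, -0.94]]
wrist_force: [0.2, -1.1, -0.1]
opening: 0.0853
gripper_force: 0.0
```

```bash
python3 - <<'E'
from h import *
s=bot.get_state();print(s['ee_pos'],s['wrist_force'],s['qpos'])
c=cam('wrist')
h=np.array([np.cos(np.radians(-11)),np.sin(np.radians(-11)),0]);C=np.array([.619,-.1175,0])
y=np.array([-h[1],h[0],0])
for hh in(-.023,.023): print([proj(c,C+hh*h+l*y+[0,0,.018]).round().tolist() for l in(-.032,.032)])
g=cv2.cvtColor(c['frame'],cv2.COLOR_RGB2GRAY)
print('row 215 edges',np.argsort(-abs(np.diff(g[230,180:380].astype(int))))[:4]+180,'col 280',np.argsort(-abs(np.diff(g[130:330,280].astype(int))))[:5]+130)
f=go(C-.0065*h+[0,0,.0185],79,-20)
E
```

```text
[ 0.62262162 -0.11833321  0.01720645] [ 0.1803877  -1.14848545 -0.06952937] [ -17.44106472   39.0041776   104.09331432    7.93443472   17.20845096
 -103.57316326]
[[207.0, 226.0], [353.0, 226.0]]
[[218.0, 292.0], [341.0, 292.0]]
row 215 edges [224 205 206 223] col 280 [229 199 192 204 228]
MOVE [-0.0004, 0.0002, -0.0262] [-0.15, 0.03, 0.01]
```

Call:
jog_arm(targets=[[-0.0005, 0, -0.015, 0, 0, 0, 1], [-0.0005, 0, -0.0265, 0, 0, 0, 1], [-0.0005, 0, -0.0265, 0, 0, 0, 1], [-0.0005, 0, -0.0265, 0, 0, 0, 0.5], [-0.0005, 0, -0.0265, 0, 0, 0, 0.5], [-0.0005, 0, -0.0265, 0, 0, 0, 0.5], [-0.0005, 0, -0.0265, 0, 0, 0, 0.5]])

```text
clock: 30.38
ee_pos: [0.6219, -0.1183, -0.0082]
eef_rot: [[-0.922, 0.191, 0.337], [0.18, 0.982, -0.063], [-0.343, 0.003, -0.939]]
wrist_force: [-2.9, 0.6, 7.1]
opening: 0.0623
gripper_force: 65.9
```

Call:
jog_arm(targets=[[0, 0, 0.05, 0, 0, 0, 0.5], [0, 0, 0.1, 0, 0, 0, 0.5], [0, 0, 0.105, 0, 0, 0, 0.5]])

```text
clock: 30.75
ee_pos: [0.6236, -0.1188, 0.1001]
eef_rot: [[-0.92, 0.191, 0.342], [0.18, 0.982, -0.065], [-0.348, 0.002, -0.937]]
wrist_force: [-0.8, 0.3, -2.1]
opening: 0.0624
gripper_force: 67.7
```

Call:
jog_arm(targets=[[-0.01, 0.002, 0.03, 1.9, 9.8, 0, 0.5], [-0.015, 0.004, 0.03, 3.8, 19.6, 0, 0.5], [-0.0215, 0.0046, 0.03, 5.7, 29.4, 0, 0.5], [-0.0215, 0.0046, 0.03, 7.6, 39.2, 0, 0.5], [-0.0215, 0.0046, 0.03, 9.5, 49, 0, 0.5], [-0.0215, 0.0046, 0.02, 11.4, 58.8, 0, 0.5], [-0.0215, 0.0046, 0.01, 13.3, 68.6, 0, 0.5], [-0.0215, 0.0046, 0, 15.2, 78.4, 0, 0.5]])

```text
clock: 31.75
ee_pos: [0.6004, -0.1136, 0.095]
eef_rot: [[-0.489, 0.193, -0.851], [0.096, 0.981, 0.167], [0.867, 0.0, -0.498]]
wrist_force: [0.2, 0.1, -1.2]
opening: 0.0624
gripper_force: 67.6
```

```bash
python3 - <<'E'
from h import *
s=bot.get_state();print(s['ee_pos'],s['wrist_force'],s['opening'],s['qpos'])
h=np.array([np.cos(np.radians(-11)),np.sin(np.radians(-11)),0]);C=np.array([.62,-.117,0])
f=go(C+.009*h+[0,0,.034],79,70)
E
```

```text
[ 0.6004288  -0.11361056  0.09497387] [ 0.17313943  0.11485265 -1.17519281] 0.06238917408097129 [-14.6030564   69.53339843  32.93532492  -4.46120687 137.53492234
 -95.03509564]
MOVE [0.0017, 0.0001, -0.0709] [1.88, 9.68, 0.13]
```

Call:
jog_arm(targets=[[0.0017, 0, -0.02, 1.9, 9.7, 0, 0.5], [0.0017, 0, -0.05, 1.9, 9.7, 0, 0.5], [0.0017, 0, -0.066, 1.9, 9.7, 0, 0.5], [0.0017, 0, -0.071, 1.9, 9.7, 0, 0.5], [0.0017, 0, -0.073, 1.9, 9.7, 0, 0.5], [0.0017, 0, -0.073, 1.9, 9.7, 0, 0.5]])

```text
clock: 32.5
ee_pos: [0.6027, -0.1139, 0.025]
eef_rot: [[-0.343, 0.193, -0.919], [0.068, 0.981, 0.181], [0.937, -0.001, -0.35]]
wrist_force: [-0.5, 0.7, -1.3]
opening: 0.062
gripper_force: 67.7
```

Call:
jog_arm(targets=[[0, 0, -0.001, 0, 0, 0, 0.5], [0, 0, -0.001, 0, 0, 0, 0.5]])

```text
clock: 32.75
ee_pos: [0.6022, -0.1137, 0.0227]
eef_rot: [[-0.341, 0.193, -0.92], [0.067, 0.981, 0.181], [0.938, -0.0, -0.347]]
wrist_force: [-0.9, -0.5, -1.7]
opening: 0.0626
gripper_force: 67.7
```

Call:
jog_arm(targets=[[0, 0, -0.001, 0, 0, 0, 0.5], [0, 0, -0.001, 0, 0, 0, 0.5]])

```text
clock: 33.0
ee_pos: [0.6022, -0.1137, 0.0226]
eef_rot: [[-0.34, 0.193, -0.92], [0.067, 0.981, 0.181], [0.938, -0.001, -0.346]]
wrist_force: [2.7, -0.0, 9.5]
opening: 0.0625
gripper_force: 68.3
```

Call:
jog_arm(targets=[[0, 0, 0.001, 0, 0, 0, 0.7], [0, 0, 0.001, 0, 0, 0, 1], [0, 0, 0.001, 0, 0, 0, 1], [0.03, -0.006, 0.013, 0, 0, 0, 1], [0.045, -0.009, 0.03, 0, -4, 0, 1], [0.045, -0.009, 0.07, -2, -13, 0, 1], [0.04, -0.008, 0.1, -4, -23, 0, 1], [0.03, -0.006, 0.12, -6, -33, 0, 1]])

```text
clock: 34.0
ee_pos: [0.6327, -0.1199, 0.1428]
eef_rot: [[-0.798, 0.191, -0.571], [0.151, 0.982, 0.117], [0.583, 0.007, -0.812]]
wrist_force: [1.0, -0.9, 0.9]
opening: 0.0855
gripper_force: 0.0
```

```bash
python3 - <<'E'
from h import *
s=bot.get_state();print(s['ee_pos'],s['wrist_force'],s['opening'],s['qpos'])
h=np.array([np.cos(np.radians(-11)),np.sin(np.radians(-11)),0]);C=np.array([.6195,-.117,0])
f=go(C-.014*h+[0,0,.14],79,-20)
E
```

```text
[ 0.63273292 -0.11988545  0.14282035] [ 1.04574898 -0.93952622  0.93399259] 0.08550559344916801 [-14.97777443  54.28981971  45.44556363  -2.18935707 115.87221099
 -94.41728538]
MOVE [-0.0172, 0.0037, -0.0301] [-11.01, -54.57, -0.19]
```

Call:
jog_arm(targets=[[-0.017, 0.004, 0, -2, -10, 0, 1], [-0.017, 0.004, 0, -4, -20, 0, 1], [-0.017, 0.004, 0, -6, -30, 0, 1], [-0.017, 0.004, -0.01, -8, -40, 0, 1], [-0.017, 0.004, -0.02, -10, -50, 0, 1], [-0.017, 0.004, -0.03, -11, -54.6, 0, 1], [-0.017, 0.004, -0.03, -11, -54.6, 0, 1]])

```text
clock: 34.88
ee_pos: [0.6124, -0.115, 0.1104]
eef_rot: [[-0.927, 0.188, 0.325], [0.177, 0.982, -0.063], [-0.331, -0.001, -0.944]]
wrist_force: [0.0, -1.5, 0.4]
opening: 0.0855
gripper_force: 0.0
```

```bash
python3 - <<'E'
from h import *
s=bot.get_state();print(s['ee_pos'],s['wrist_force'],s['opening'])
h=np.array([np.cos(np.radians(-11)),np.sin(np.radians(-11)),0]);C=np.array([.6195,-.117,0])
y=np.array([-h[1],h[0],0])
c=cam('wrist')
for hh in(-.009,.009): print([proj(c,C+hh*h+l*y+[0,0,.046]).round().tolist() for l in(-.032,.032)])
g=cv2.cvtColor(c['frame'],cv2.COLOR_RGB2GRAY).astype(int)
top=int(proj(c,C+[0,0,.046])[1])
print('col300',[(i,g[i,300]) for i in range(top-40,top+40,4)]);print('row',[(i,g[top,i]) for i in range(215,350,6)])
f=go(C-.014*h+[0,0,.029],79,-20)
E
```

```text
[ 0.61244542 -0.11497094  0.11035595] [ 0.04988248 -1.54979197  0.43797725] 0.08553042320424517
[[228.0, 188.0], [329.0, 188.0]]
[[230.0, 210.0], [327.0, 210.0]]
col300 [(159, np.int64(66)), (163, np.int64(66)), (167, np.int64(68)), (171, np.int64(70)), (175, np.int64(67)), (179, np.int64(65)), (183, np.int64(65)), (187, np.int64(71)), (191, np.int64(161)), (195, np.int64(157)), (199, np.int64(160)), (203, np.int64(163)), (207, np.int64(161)), (211, np.int64(153)), (215, np.int64(154)), (219, np.int64(155)), (223, np.int64(156)), (227, np.int64(155)), (231, np.int64(155)), (235, np.int64(156))]
row [(215, np.int64(154)), (221, np.int64(154)), (227, np.int64(154)), (233, np.int64(165)), (239, np.int64(165)), (245, np.int64(164)), (251, np.int64(163)), (257, np.int64(164)), (263, np.int64(163)), (269, np.int64(162)), (275, np.int64(161)), (281, np.int64(161)), (287, np.int64(164)), (293, np.int64(161)), (299, np.int64(158)), (305, np.int64(159)), (311, np.int64(159)), (317, np.int64(159)), (323, np.int64(159)), (329, np.int64(152)), (335, np.int64(150)), (341, np.int64(149)), (347, np.int64(149))]
MOVE [0.0013, -0.0008, -0.1095] [-0.07, -0.67, -0.18]
```

Call:
jog_arm(targets=[[0.0015, -0.0005, -0.05, 0, -0.7, 0, 1], [0.0015, -0.0005, -0.09, 0, -0.7, 0, 1], [0.0015, -0.0005, -0.105, 0, -0.7, 0, 1], [0.0015, -0.0005, -0.1095, 0, -0.7, 0, 1], [0.0015, -0.0005, -0.1095, 0, -0.7, 0, 1]])

```text
clock: 35.55
ee_pos: [0.6175, -0.1164, 0.0028]
eef_rot: [[-0.921, 0.187, 0.341], [0.176, 0.982, -0.064], [-0.347, 0.001, -0.938]]
wrist_force: [0.7, -0.2, 0.8]
opening: 0.0852
gripper_force: 0.0
```

Call:
jog_arm(targets=[[0, 0, 0, 0, 0, 0, 0.5], [0, 0, 0, 0, 0, 0, 0.5], [0, 0, 0, 0, 0, 0, 0.5], [0, 0, 0, 0, 0, 0, 0.5]])

```text
clock: 36.05
ee_pos: [0.6171, -0.1163, 0.0034]
eef_rot: [[-0.921, 0.188, 0.341], [0.176, 0.982, -0.064], [-0.347, 0.001, -0.938]]
wrist_force: [-4.6, 1.9, 14.0]
opening: 0.0625
gripper_force: 61.6
```

Call:
jog_arm(targets=[[0, 0, 0.05, 0, 0, 0, 0.5], [0, 0, 0.1, 0, 0, 0, 0.5], [0, 0, 0.14, 1.9, 9.8, 0, 0.5], [0, 0, 0.14, 3.8, 19.6, 0, 0.5], [0, 0, 0.14, 3.8, 19.6, 0, 0.5]])

```text
clock: 36.67
ee_pos: [0.6178, -0.1167, 0.1444]
eef_rot: [[-0.982, 0.188, 0.005], [0.188, 0.982, 0.0], [-0.004, 0.001, -1.0]]
wrist_force: [-0.9, 0.4, -1.4]
opening: 0.0624
gripper_force: 67.6
```

```bash
python3 - <<'E'
from h import *
s=bot.get_state();print(s['ee_pos'],s['wrist_force'],s['opening'])
f=go([.476,.122,.165],101,0)
g=go([.476,.122,.10],101,70,f)
E
```

```text
[ 0.61780855 -0.11672438  0.14442103] [-0.93053043  0.3881077  -1.41880165] 0.06235066334204171
MOVE [-0.1418, 0.2387, -0.0084] [-0.05, 0.26, 21.86]
MOVE [-0.0268, -0.0052, -0.0459] [-13.36, 68.71, 0.0]
```

Call:
jog_arm(targets=[[-0.142, 0.2385, -0.008, 0, 0, 21.9, 0.5], [-0.142, 0.2385, -0.008, 0, 0, 21.9, 0.5], [-0.142, 0.2385, -0.008, 0, 0, 21.9, 0.5], [-0.142, 0.2385, -0.008, 0, 0, 21.9, 0.5], [-0.142, 0.2385, -0.008, 0, 0, 21.9, 0.5], [-0.142, 0.2385, -0.008, 0, 0, 21.9, 0.5], [-0.142, 0.2385, -0.008, 0, 0, 21.9, 0.5]])

```text
clock: 37.55
ee_pos: [0.4751, 0.122, 0.1344]
eef_rot: [[-0.981, -0.192, 0.005], [-0.192, 0.981, 0.002], [-0.005, 0.001, -1.0]]
wrist_force: [-0.5, -0.7, -1.9]
opening: 0.0623
gripper_force: 67.6
```

Call:
jog_arm(targets=[[-0.004, 0, 0, -1.9, 9.8, 0, 0.5], [-0.008, -0.001, 0, -3.8, 19.6, 0, 0.5], [-0.012, -0.002, 0, -5.7, 29.4, 0, 0.5], [-0.016, -0.003, 0, -7.6, 39.2, 0, 0.5], [-0.02, -0.004, -0.02, -9.5, 49, 0, 0.5], [-0.024, -0.005, -0.04, -11.4, 58.8, 0, 0.5], [-0.027, -0.005, -0.046, -13.3, 68.6, 0, 0.5], [-0.027, -0.005, -0.046, -13.3, 68.6, 0, 0.5]])

```text
clock: 38.55
ee_pos: [0.447, 0.1163, 0.0843]
eef_rot: [[-0.336, -0.187, -0.923], [-0.067, 0.982, -0.175], [0.94, 0.003, -0.343]]
wrist_force: [-0.3, -0.0, -1.0]
opening: 0.0621
gripper_force: 67.6
```

```bash
python3 - <<'E'
from h import *
s=bot.get_state();print(s['ee_pos'],s['wrist_force'],s['opening'])
h=np.array([np.cos(np.radians(11)),np.sin(np.radians(11)),0]);C=np.array([.469,.12,0])
f=go(C+.0076*h+[0,0,.0265],101,70)
E
```

```text
[0.446986   0.11628973 0.08426196] [-0.3239191  -0.0489161  -0.96339065] 0.062108964668922156
MOVE [0.0027, -0.0, -0.0677] [-0.15, 0.0, 0.19]
```

Call:
jog_arm(targets=[[0.0027, 0, -0.03, 0, 0, 0, 0.5], [0.0027, 0, -0.055, 0, 0, 0, 0.5], [0.0027, 0, -0.064, 0, 0, 0, 0.5], [0.0027, 0, -0.067, 0, 0, 0, 0.5], [0.0027, 0, -0.068, 0, 0, 0, 0.5], [0.0027, 0, -0.068, 0, 0, 0, 0.5]])

```text
clock: 39.3
ee_pos: [0.4505, 0.1174, 0.0204]
eef_rot: [[-0.342, -0.189, -0.92], [-0.068, 0.982, -0.177], [0.937, 0.002, -0.349]]
wrist_force: [0.1, 0.1, -2.1]
opening: 0.0625
gripper_force: 67.6
```

Call:
jog_arm(targets=[[0, 0, -0.0015, 0, 0, 0, 0.5], [0, 0, -0.0015, 0, 0, 0, 0.5]])

```text
clock: 39.55
ee_pos: [0.4502, 0.1173, 0.0184]
eef_rot: [[-0.342, -0.189, -0.921], [-0.068, 0.982, -0.177], [0.937, 0.002, -0.348]]
wrist_force: [0.2, 0.7, -0.8]
opening: 0.062
gripper_force: 67.6
```

Call:
jog_arm(targets=[[0, 0, -0.0008, 0, 0, 0, 0.5], [0, 0, -0.0008, 0, 0, 0, 0.5]])

```text
clock: 39.8
ee_pos: [0.4502, 0.1173, 0.0175]
eef_rot: [[-0.341, -0.189, -0.921], [-0.068, 0.982, -0.177], [0.937, 0.002, -0.348]]
wrist_force: [1.1, -0.2, -0.5]
opening: 0.0626
gripper_force: 67.6
```

Call:
jog_arm(targets=[[0, 0, -0.001, 0, 0, 0, 0.5], [0, 0, -0.0018, 0, 0, 0, 0.5], [0, 0, -0.0018, 0, 0, 0, 0.5]])

```text
clock: 40.17
ee_pos: [0.4502, 0.1173, 0.0157]
eef_rot: [[-0.341, -0.189, -0.921], [-0.068, 0.982, -0.177], [0.938, 0.002, -0.348]]
wrist_force: [-0.3, -0.7, -1.3]
opening: 0.0624
gripper_force: 67.6
```

Call:
jog_arm(targets=[[0, 0, -0.001, 0, 0, 0, 0.5], [0, 0, -0.001, 0, 0, 0, 0.5]])

```text
clock: 40.42
ee_pos: [0.4503, 0.1173, 0.0151]
eef_rot: [[-0.341, -0.189, -0.921], [-0.068, 0.982, -0.177], [0.938, 0.002, -0.348]]
wrist_force: [0.8, -0.3, 4.2]
opening: 0.0625
gripper_force: 68.0
```

Contact. Release and retreat, then go vertical over the gauge.

Call:
jog_arm(targets=[[0, 0, 0, 0, 0, 0, 0.7], [0, 0, 0, 0, 0, 0, 1], [0, 0, 0, 0, 0, 0, 1], [0.03, 0.006, 0.012, 0, 0, 0, 1], [0.06, 0.012, 0.04, 0, -5, 0, 1], [0.06, 0.012, 0.08, 2, -15, 0, 1], [0.06, 0.012, 0.13, 4, -25, 0, 1], [0.06, 0.012, 0.17, 6, -35, 0, 1]])

```text
clock: 41.42
ee_pos: [0.5109, 0.1294, 0.1867]
eef_rot: [[-0.819, -0.187, -0.543], [-0.15, 0.982, -0.112], [0.554, -0.01, -0.832]]
wrist_force: [1.2, 0.6, 0.5]
opening: 0.085
gripper_force: 0.0
```

```bash
python3 - <<'E'
from h import *
s=bot.get_state();print(s['ee_pos'],s['wrist_force'],s['opening'],s['qpos'])
f=go([.58,.01,.235],101,0)
c=cam('top')
for b in blocks(c,0.021,(198,228,322,262)): print(b)
E
```

```text
[0.51088489 0.12939849 0.186733  ] [1.1840126  0.60223385 0.50058621] 0.0850196201660198 [  8.7700986   40.73021097  67.86800825  -1.64880907 105.03664797
 -91.74574626]
MOVE [0.0691, -0.1194, 0.0193] [6.92, -32.96, 0.42]
(0.4419, 0.1844, 244, 67, 88.6, array([239., 253.]))
(0.4619, 0.0018, 63, 45, -77.4, array([298., 242.]))
```

Call:
jog_arm(targets=[[0.069, -0.12, 0.02, 2, -10, 0, 1], [0.069, -0.12, 0.02, 4, -20, 0, 1], [0.069, -0.12, 0.02, 6, -30, 0, 1], [0.069, -0.12, 0.02, 6.9, -33, 0.4, 1], [0.069, -0.12, 0.02, 6.9, -33, 0.4, 1], [0.069, -0.12, 0.02, 6.9, -33, 0.4, 1]])

```text
clock: 42.22
ee_pos: [0.5794, 0.0095, 0.2045]
eef_rot: [[-0.982, -0.191, -0.009], [-0.191, 0.982, -0.002], [0.009, -0.0, -1.0]]
wrist_force: [0.8, -0.6, -0.3]
opening: 0.0853
gripper_force: 0.0
```

```bash
python3 - <<'E'
from h import *
s=bot.get_state();print(s['ee_pos'],s['clock'])
c=cam('wrist','w8.png'); np.savez('w8.npz',**c)
print('gauge guess px',proj(c,[.645,.005,.03]))
for b in blocks(c,0.021,(0,0,560,260)):
    if 40<b[3]<52: print(b)
print(wells(c))
E
```

```text
[0.57944565 0.00952099 0.20446823] 42.225
gauge guess px [262.15523532 241.76033321]
(0.4604, 0.0003, 64, 46, -76.1, array([294.,  47.]))
[(array([0.6479, 0.0214]), 34), (array([0.7013, 0.1755]), 27), (array([0.4699, 0.1171]), 27), (array([0.7874, 0.0233]), 22)]
```

View pics/w8.png

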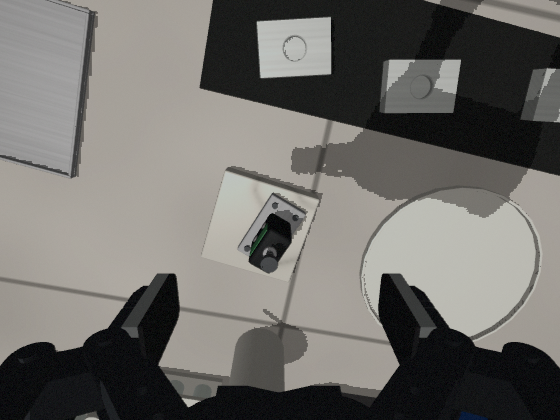

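The view shows the right block's well at (294,48) and the middle block's at (421,86), so both are well up. The gauge foot corners are at (275,193), (306,211) and (238,250), with the cap at (269,262).

```bash
python3 - <<'E'
from h import *
c=np.load('w8.npz')
A,B,D=[ray(c,*p,.03) for p in[(275,193),(306,211),(238,250)]]
print('ctr',(B+D)/2,'len',np.linalg.norm(A-D),np.linalg.norm(A-B),'long ang',np.degrees(np.arctan2(*(D-A)[1::-1])),'short ang',np.degrees(np.arctan2(*(B-A)[1::-1])))
print('cap',ray(c,269,262,.10), 'screws',[ray(c,*p,.03).round(4) for p in[(278,203),(297,217),(247,248)]])
# hsv dark housing top (z=.076) blob
g=c['frame'].max(axis=2);m=(g<45).astype(np.uint8);m[:205]=0;m[272:]=0;m[:,:235]=0;m[:,300:]=0
q=max(cv2.findContours(m,0,1)[0],key=cv2.contourArea)
P=np.array([ray(c,u,v,.076)[:2] for u,v in q[:,0]],np.float32)*1000;print('dark',cv2.minAreaRect(P))
E
```

```text
ctr [0.63148026 0.01202958 0.03      ] len 0.07175615615018376 0.0357783336619582 long ang -21.20908104001698 short ang 69.80857942729068
cap [0.63083589 0.01129049 0.1       ] screws [array([0.6013, 0.013 , 0.03  ]), array([0.6121, 0.0343, 0.03  ]), array([ 0.6548, -0.009 ,  0.03  ])]
dark ((624.9397583007812, 12.484289169311523), (27.293506622314453, 52.38936233520508), 77.73286437988281)
```

```bash
python3 - <<'E'
from h import *
f=go([.631,.0115,.16],69,0)
f=go([.631,.0115,.060],69,0,f)
E
```

```text
MOVE [0.0514, 0.0019, -0.0733] [-0.03, -0.51, -32.01]
MOVE [0.0, 0.0, -0.1] [0.0, 0.0, 0.0]
```

Call:
jog_arm(targets=[[0.0515, 0.002, -0.04, 0, -0.5, -10, 1], [0.0515, 0.002, -0.073, 0, -0.5, -20, 1], [0.0515, 0.002, -0.073, 0, -0.5, -32, 1], [0.0515, 0.002, -0.073, 0, -0.5, -32, 1], [0.0515, 0.002, -0.073, 0, -0.5, -32, 1]])

```text
clock: 42.9
ee_pos: [0.6311, 0.0115, 0.1319]
eef_rot: [[-0.935, 0.355, 0.002], [0.355, 0.935, -0.0], [-0.002, 0.0, -1.0]]
wrist_force: [-0.4, -0.9, 0.7]
opening: 0.0852
gripper_force: 0.0
```

```bash
python3 - <<'E'
from h import *
f=go([.631,.0115,.060],69,0)
c=cam('wrist');print('expect cap',proj(c,[.631,.0115,.1]),'house',[proj(c,np.r_[np.array([.631,.0115])+a,.076]).round().tolist() for a in np.array([[.02,.012],[.02,-.012],[-.02,.012],[-.02,-.012]])@np.array([[np.cos(-.366),np.sin(-.366)],[-np.sin(-.366),np.cos(-.366)]])])
g=c['frame'].max(axis=2);m=(g<50).astype(np.uint8)
n,l,st,ce=cv2.connectedComponentsWithStats(m)
for i in range(1,n):
    if st[i,4]>300: print(st[i],ce[i].round())
g=cv2.cvtColor(c['frame'],cv2.COLOR_RGB2GRAY)
k=cv2.HoughCircles(cv2.medianBlur(g,3),cv2.HOUGH_GRADIENT,1,40,param1=80,param2=15,minRadius=10,maxRadius=45);print(k)
E
```

```text
MOVE [-0.0001, -0.0, -0.1009] [0.01, 0.09, -0.22]
expect cap [279.2353866  239.09966735] house [[297.0, 252.0], [261.0, 252.0], [299.0, 194.0], [260.0, 194.0]]
[   67     0   289    92 11876] [178.  32.]
[ 262  181   38   72 2002] [280. 211.]
[    0   274   560   146 37732] [289. 374.]
[[[273.5 194.5  37.8]
  [355.5 348.5  34.2]
  [153.5 315.5  30.8]
  [392.5 323.5  43.3]
  [422.5 250.5  42.2]
  [281.5 234.5  27.2]
  [266.5 136.5  21. ]
  [324.5 231.5  21. ]]]
```

Call:
jog_arm(targets=[[0, 0, -0.05, 0, 0, 0, 1], [0, 0, -0.09, 0, 0, 0, 1], [0, 0, -0.101, 0, 0, 0, 1], [0, 0, -0.101, 0, 0, 0, 0.1], [0, 0, -0.101, 0, 0, 0, 0.1], [0, 0, -0.101, 0, 0, 0, 0.1], [0, 0, -0.101, 0, 0, 0, 0.1], [0, 0, -0.101, 0, 0, 0, 0.1]])

```text
clock: 43.95
ee_pos: [0.6315, 0.0113, 0.0321]
eef_rot: [[-0.933, 0.359, 0.003], [0.359, 0.934, -0.0], [-0.003, 0.001, -1.0]]
wrist_force: [-1.5, 1.3, 9.0]
opening: 0.0234
gripper_force: 59.7
```

Call:
jog_arm(targets=[[0, 0, 0, 0, 0, 0, 0.1], [0, 0, 0, 0, 0, 0, 0.1], [0, 0, 0.04, 0, 0, 0, 0.1], [0, 0, 0.08, 0, 0, 0, 0.1], [0, 0, 0.08, 0, 0, 0, 0.1]])

```text
clock: 44.58
ee_pos: [0.6325, 0.0112, 0.1141]
eef_rot: [[-0.933, 0.359, 0.007], [0.359, 0.934, -0.001], [-0.007, 0.002, -1.0]]
wrist_force: [0.6, 0.4, -4.2]
opening: 0.023
gripper_force: 60.3
```

```bash
python3 - <<'E'
from h import *
s=bot.get_state();print(s['ee_pos'],s['wrist_force'],s['opening'],s['gripper_force'])
c=cam('top')
for b in blocks(c,0.021,(198,228,322,262)): print(b)
for yaw in(8,98-180,): f=go([.4509,.2593,.105+.03],yaw,0)
E
```

```text
[0.63254139 0.01118599 0.11405388] [ 0.59261141  0.38247815 -4.18422225] 0.022956991819832934 60.31704783439636
(0.4162, 0.2533, 107, 12, 88.6, array([216., 259.]))
MOVE [-0.1805, 0.248, -0.0061] [0.13, 0.2, -60.98]
MOVE [-0.1805, 0.248, -0.0061] [0.3, 0.06, -150.98]
```

Gripped the gauge. Next I carry it above the left block and re-measure.

Call:
jog_arm(targets=[[-0.18, 0.248, 0, 0, 0, -10, 0.1], [-0.18, 0.248, 0, 0, 0, -20, 0.1], [-0.18, 0.248, 0, 0, 0, -30, 0.1], [-0.18, 0.248, 0, 0, 0, -40, 0.1], [-0.18, 0.248, 0, 0, 0, -50, 0.1], [-0.18, 0.248, 0, 0, 0, -61, 0.1], [-0.18, 0.248, 0, 0, 0, -61, 0.1], [-0.18, 0.248, 0, 0, 0, -61, 0.1]])

```text
clock: 45.62
ee_pos: [0.451, 0.2587, 0.1103]
eef_rot: [[-0.142, 0.99, 0.0], [0.99, 0.142, -0.002], [-0.002, -0.0, -1.0]]
wrist_force: [0.8, -0.4, -4.8]
opening: 0.0234
gripper_force: 60.2
```

```bash
python3 - <<'E'
from h import *
s=bot.get_state();print(s['ee_pos'],s['wrist_force'],s['opening'],s['qpos'])
c=cam('top')
for b in blocks(c,0.021,(198,228,322,262)): print(b)
c=cam('wrist','w9.png')
for b in blocks(c,0.021,None,100):
    if 38<b[3]<52 and b[2]<75: print('w',b)
print(proj(c,[.4508,.259,.021]),wells(c))
f=go([.4508,.259,.0621],8,0)
E
```

```text
[0.45097175 0.25865921 0.11025686] [ 0.83124642 -0.40724152 -4.75985435] 0.023365237709382845 [23.31298273 28.2048277  99.03494296 -0.11072576 52.79700727 15.22973644]
(0.4619, 0.0018, 63, 45, -77.4, array([298., 242.]))
(0.4715, 0.1219, 64, 45, -78.9, array([258., 240.]))
(0.4897, 0.2111, 44, 40, 4.5, array([229., 235.]))
[278.87771651 205.96862369] [(array([0.4655, 0.1533]), 16), (array([0.359, 0.071]), 15)]
MOVE [-0.0004, 0.0005, -0.0774] [0.08, 0.02, -0.09]
```

```bash
python3 - <<'E'
from h import *
c=cam('wrist');g=c['frame'].min(axis=2).astype(int)
C=np.array([.4508,.259,.021]);a=np.radians(98);X=np.array([np.cos(a),np.sin(a),0]);Y=np.array([-X[1],X[0],0])
for sx,sy in((1,0),(1,.7),(1,-.7),(-1,.9),(-1,-.9),(.6,1),(.6,-1),(-.6,1),(-.6,-1)):
    r=[]
    for e in(-.009,-.006,-.003,.003,.006,.009):
        p=C+X*sx*(.032+(e if abs(sx)==1 else 0))+Y*sy*(.023+(e if abs(sy)==1 else 0))
        u,v=proj(c,p).round().astype(int); r.append(int(g[v,u]) if 0<=v<420 and 0<=u<560 else -1)
    print(sx,sy,r)
E
```

```text
1 0 [21, 19, 16, 21, 19, 19]
1 0.7 [20, 25, 20, 24, 14, 21]
1 -0.7 [32, 35, 38, 38, 40, 35]
-1 0.9 [107, 107, 107, 13, 10, 8]
-1 -0.9 [107, 108, 109, 69, 37, 20]
0.6 1 [21, 22, 21, 38, 38, 35]
0.6 -1 [37, 36, 35, 35, 36, 37]
-0.6 1 [108, 105, 109, 106, 104, 40]
-0.6 -1 [105, 108, 108, 104, 101, 217]
```

```bash
python3 - <<'E'
import cv2,numpy as np
from h import cam
a=cv2.imread('pics/w9.png');cam('side','s9.png');b=cv2.imread('pics/s9.png')[190:400,180:460]
b=cv2.resize(b,(400,300));a=cv2.resize(a,(400,300));cv2.imwrite('pics/duo.png',cv2.resize(np.hstack([a,b]),(800,300)))
E
```

```text
(no output)
```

View pics/duo.png

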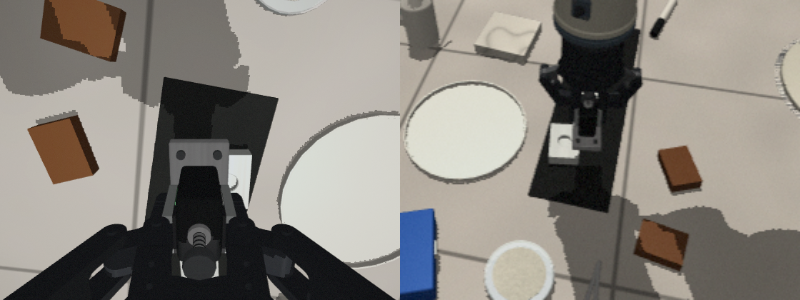

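The picture shows the left block knocked about 4 cm toward the dish, with its well visible at (235,182) in the left half. I'll move the arm aside and re-measure.

Call:
jog_arm(targets=[[0, 0.06, 0.02, 0, 0, 0, 0.1], [0, 0.12, 0.02, 0, 0, 0, 0.1], [0, 0.16, 0.02, 0, 0, 0, 0.1], [0, 0.16, 0.02, 0, 0, 0, 0.1]])

```text
clock: 46.32
ee_pos: [0.4508, 0.4217, 0.1305]
eef_rot: [[-0.142, 0.99, 0.001], [0.99, 0.142, -0.0], [-0.0, 0.001, -1.0]]
wrist_force: [-0.0, -0.4, -3.1]
opening: 0.0234
gripper_force: 60.5
```

```bash
cat >> h.py <<'E'
def mb(roi=(190,217,330,263),th=100):
    c=cam('top'); return [b for b in blocks(c,.021,roi,th)]
E
python3 - <<'E'
from h import *
s=bot.get_state();print(s['ee_pos'],s['wrist_force'])
for t in (70,100,130): print(t,*mb(th=t),sep='\n')
c=cam('wrist')
for b in blocks(c,.021,None,100):
    if b[3]>30 and b[2]<80: print('w',b)
print(wells(c))
E
```

```text
[0.45084832 0.4216874  0.13051627] [-0.04943995 -0.42088004 -3.10950397]
70
(0.4616, 0.0022, 65, 48, -76.2, array([298., 242.]))
(0.471, 0.1221, 65, 48, -78.5, array([258., 240.]))
(0.4885, 0.2244, 66, 47, -82.0, array([225., 235.]))
(0.4724, 0.1192, 426, 138, 88.5, array([259., 229.]))
100
(0.4616, 0.0019, 64, 47, -75.8, array([298., 242.]))
(0.4713, 0.122, 64, 46, -78.9, array([258., 240.]))
(0.4891, 0.2244, 64, 45, -82.0, array([225., 235.]))
(0.469, -0.0237, 141, 137, 88.5, array([315., 231.]))
(0.4746, 0.1939, 277, 138, 88.6, array([223., 227.]))
130
(0.4623, 0.0014, 62, 45, -76.2, array([298., 242.]))
(0.472, 0.1217, 62, 45, -79.3, array([258., 240.]))
(0.4894, 0.2241, 62, 44, -82.0, array([225., 235.]))
(0.4691, -0.0237, 140, 137, 88.5, array([315., 231.]))
[(array([0.4443, 0.444 ]), 34), (array([0.4688, 0.298 ]), 15), (array([0.4479, 0.4002]), 26)]
```

Call:
jog_arm(targets=[[0.036, -0.198, 0, 0, 0, 0, 0.1], [0.036, -0.198, 0, 0, 0, 0, 0.1], [0.036, -0.198, 0, 0, 0, 0, 0.1], [0.036, -0.198, -0.02, 0, 0, 0, 0.1], [0.036, -0.198, -0.06, 0, 0, 0, 0.1], [0.036, -0.198, -0.085, 0, 0, 0, 0.1], [0.036, -0.198, -0.092, 0, 0, 0, 0.1], [0.036, -0.198, -0.094, 0, 0, 0, 0.1]])

```text
clock: 47.52
ee_pos: [0.487, 0.221, 0.0371]
eef_rot: [[-0.138, 0.99, 0.001], [0.99, 0.138, -0.001], [-0.001, 0.001, -1.0]]
wrist_force: [0.3, -0.7, -3.4]
opening: 0.0233
gripper_force: 60.3
```

Call:
jog_arm(targets=[[0, 0, -0.001, 0, 0, 0, 0.1], [0, 0, -0.001, 0, 0, 0, 0.1]])

```text
clock: 47.78
ee_pos: [0.4871, 0.2215, 0.0365]
eef_rot: [[-0.139, 0.99, 0.002], [0.99, 0.139, -0.001], [-0.001, 0.002, -1.0]]
wrist_force: [0.4, 0.4, -3.3]
opening: 0.0232
gripper_force: 60.3
```

Call:
jog_arm(targets=[[0, 0, -0.001, 0, 0, 0, 0.1], [0, 0, -0.001, 0, 0, 0, 0.1]])

```text
clock: 48.02
ee_pos: [0.4868, 0.2214, 0.0349]
eef_rot: [[-0.139, 0.99, 0.001], [0.99, 0.139, -0.001], [-0.001, 0.001, -1.0]]
wrist_force: [-0.5, 0.6, -3.3]
opening: 0.0231
gripper_force: 60.3
```

Call:
jog_arm(targets=[[0, 0.002, -0.001, 0, 0, 0, 0.1], [0, 0.002, -0.0015, 0, 0, 0, 0.1], [0, 0.002, -0.0015, 0, 0, 0, 0.1]])

```text
clock: 48.4
ee_pos: [0.4867, 0.2233, 0.0332]
eef_rot: [[-0.139, 0.99, 0.001], [0.99, 0.139, -0.001], [-0.001, 0.0, -1.0]]
wrist_force: [0.1, 0.1, -4.7]
opening: 0.0233
gripper_force: 60.4
```

Call:
jog_arm(targets=[[0, 0, -0.001, 0, 0, 0, 0.1], [0, 0, -0.001, 0, 0, 0, 0.1]])

```text
clock: 48.65
ee_pos: [0.4868, 0.2234, 0.033]
eef_rot: [[-0.139, 0.99, 0.001], [0.99, 0.139, -0.001], [-0.001, 0.001, -1.0]]
wrist_force: [-4.2, -0.2, 15.9]
opening: 0.0235
gripper_force: 63.1
```

Call:
jog_arm(targets=[[0, 0, 0.001, 0, 0, 0, 0.4], [0, 0, 0.001, 0, 0, 0, 0.7], [0, 0, 0.001, 0, 0, 0, 0.7], [0, 0, 0.05, 0, 0, 0, 0.7], [0, 0, 0.1, 0, 0, 0, 0.3], [0, 0, 0.1, 0, 0, 0, 0], [0, 0, 0.1, 0, 0, 0, 0], [0, 0, 0.1, 0, 0, 0, 0]])

```text
clock: 49.65
ee_pos: [0.4861, 0.2231, 0.1311]
eef_rot: [[-0.139, 0.99, -0.001], [0.99, 0.139, -0.002], [-0.002, -0.002, -1.0]]
wrist_force: [0.3, 0.6, -0.1]
opening: -0.0
gripper_force: 0.0
```

Call:
jog_arm(targets=[[0, 0, 0, 0, 0, 0, 0], [0, 0, -0.02, 0, 0, 0, 0], [0, 0, -0.036, 0, 0, 0, 0], [0, 0, -0.038, 0, 0, 0, 0]])

```text
clock: 50.15
ee_pos: [0.4859, 0.223, 0.093]
eef_rot: [[-0.139, 0.99, -0.002], [0.99, 0.139, -0.002], [-0.002, -0.002, -1.0]]
wrist_force: [-0.5, -1.1, 0.7]
opening: -0.0
gripper_force: 0.0
```

```bash
python3 - <<'E'
from h import *
s=bot.get_state();print(s['ee_pos'],s['wrist_force'],s['opening'])
c=cam('wrist','w10.png')
E
```

```text
[0.48592136 0.22304385 0.09301552] [-0.535552   -1.14842474  0.73582397] -2.3670673778495818e-05
```

Call:
jog_arm(targets=[[0, 0, -0.003, 0, 0, 0, 0], [0, 0, -0.007, 0, 0, 0, 0], [0, 0, -0.007, 0, 0, 0, 0]])

```text
clock: 50.58
ee_pos: [0.4869, 0.2234, 0.0873]
eef_rot: [[-0.139, 0.99, 0.001], [0.99, 0.139, -0.001], [-0.001, 0.001, -1.0]]
wrist_force: [1.4, 0.4, 1.0]
opening: -0.0002
gripper_force: 0.6
```

Call:
jog_arm(targets=[[0, 0, -0.0015, 0, 0, 0, 0], [0, 0, -0.0015, 0, 0, 0, 0]])

```text
clock: 50.82
ee_pos: [0.4869, 0.2234, 0.0858]
eef_rot: [[-0.139, 0.99, 0.001], [0.99, 0.139, -0.001], [-0.001, 0.001, -1.0]]
wrist_force: [0.3, 0.8, 1.7]
opening: -0.0
gripper_force: 0.6
```

Call:
jog_arm(targets=[[0, 0, -0.0015, 0, 0, 0, 0], [0, 0, -0.0015, 0, 0, 0, 0]])

```text
clock: 51.08
ee_pos: [0.4868, 0.2233, 0.0842]
eef_rot: [[-0.139, 0.99, 0.001], [0.99, 0.139, -0.001], [-0.001, 0.001, -1.0]]
wrist_force: [1.7, -0.1, 1.8]
opening: -0.0001
gripper_force: 0.7
```

Call:
jog_arm(targets=[[0, 0, -0.001, 0, 0, 0, 0], [0, 0, -0.001, 0, 0, 0, 0]])

```text
clock: 51.32
ee_pos: [0.4867, 0.2233, 0.0832]
eef_rot: [[-0.139, 0.99, 0.001], [0.99, 0.139, -0.001], [-0.001, 0.0, -1.0]]
wrist_force: [0.9, 0.9, 1.8]
opening: 0.0002
gripper_force: 0.7
```

Call:
jog_arm(targets=[[0, 0, -0.0015, 0, 0, 0, 0], [0, 0, -0.0015, 0, 0, 0, 0]])

```text
clock: 51.58
ee_pos: [0.487, 0.2234, 0.0821]
eef_rot: [[-0.139, 0.99, 0.001], [0.99, 0.139, -0.001], [-0.001, 0.001, -1.0]]
wrist_force: [-1.0, -1.2, 10.8]
opening: 0.0001
gripper_force: 5.6
```

Call:
jog_arm(targets=[[0, 0, -0.0015, 0, 0, 0, 0], [0, 0, -0.0015, 0, 0, 0, 0]])

```text
clock: 51.82
ee_pos: [0.4879, 0.2236, 0.0816]
eef_rot: [[-0.139, 0.99, 0.003], [0.99, 0.139, -0.0], [-0.001, 0.003, -1.0]]
wrist_force: [-1.1, -1.0, 25.2]
opening: -0.0001
gripper_force: 12.8
```

Call:
jog_arm(targets=[[0, 0, -0.001, 0, 0, 0, 0], [0, 0, -0.001, 0, 0, 0, 0]])

```text
clock: 52.08
ee_pos: [0.4886, 0.2238, 0.0812]
eef_rot: [[-0.139, 0.99, 0.005], [0.99, 0.139, 0.0], [-0.001, 0.005, -1.0]]
wrist_force: [-1.3, -2.1, 35.3]
opening: -0.0002
gripper_force: 17.3
```

Call:
jog_arm(targets=[[0, 0, -0.001, 0, 0, 0, 0], [0, 0, -0.001, 0, 0, 0, 0]])

```text
clock: 52.32
ee_pos: [0.4894, 0.2241, 0.0808]
eef_rot: [[-0.139, 0.99, 0.007], [0.99, 0.139, 0.001], [-0.0, 0.007, -1.0]]
wrist_force: [-0.7, -2.1, 43.6]
opening: 0.0
gripper_force: 21.9
```

Call:
jog_arm(targets=[[0, 0, -0.001, 0, 0, 0, 0], [0, 0, -0.001, 0, 0, 0, 0]])

```text
clock: 52.58
ee_pos: [0.4902, 0.2243, 0.0804]
eef_rot: [[-0.139, 0.99, 0.009], [0.99, 0.139, 0.001], [-0.0, 0.009, -1.0]]
wrist_force: [-0.4, -2.6, 52.3]
opening: 0.0005
gripper_force: 26.3
```

The plunger bottomed at reported z about 0.082, roughly 8 mm of travel, so the left block is shallow. Next I regrip the gauge and go to the middle block.

Call:
jog_arm(targets=[[0, 0, 0.01, 0, 0, 0, 0], [0, 0, 0.055, 0, 0, 0, 0], [0, 0, 0.055, 0, 0, 0, 0.7], [0, 0, 0.055, 0, 0, 0, 0.7], [0, 0, 0.055, 0, 0, 0, 0.7], [0, 0, 0.055, 0, 0, 0, 0.7]])

```text
clock: 53.32
ee_pos: [0.4863, 0.2232, 0.1315]
eef_rot: [[-0.139, 0.99, -0.001], [0.99, 0.139, -0.002], [-0.002, -0.001, -1.0]]
wrist_force: [0.6, -0.6, -0.4]
opening: 0.0595
gripper_force: 0.0
```

```bash
python3 - <<'E'
from h import *
s=bot.get_state();print(s['ee_pos'],s['opening'],s['wrist_force'])
f=go([.4868,.2234,.0621],8,0)
E
```

```text
[0.48631947 0.2231754  0.13148849] 0.05948825476603855 [ 0.58301543 -0.56407576 -0.36588145]
MOVE [0.0005, 0.0002, -0.0984] [0.1, -0.04, 0.02]
```

Call:
jog_arm(targets=[[0.0005, 0, -0.05, 0, 0, 0, 0.7], [0.0005, 0, -0.09, 0, 0, 0, 0.7], [0.0005, 0, -0.0975, 0, 0, 0, 0.7], [0.0005, 0, -0.0975, 0, 0, 0, 0.1], [0.0005, 0, -0.0975, 0, 0, 0, 0.1], [0.0005, 0, -0.0975, 0, 0, 0, 0.1], [0.0005, 0, -0.0975, 0, 0, 0, 0.1], [0.0005, 0, -0.0975, 0, 0, 0, 0.1]])

```text
clock: 54.32
ee_pos: [0.488, 0.2236, 0.0361]
eef_rot: [[-0.139, 0.99, 0.003], [0.99, 0.139, -0.001], [-0.001, 0.003, -1.0]]
wrist_force: [-1.8, 0.2, 10.0]
opening: 0.0234
gripper_force: 60.1
```

Call:
jog_arm(targets=[[0, 0, 0, 0, 0, 0, 0.1], [0, 0, 0.04, 0, 0, 0, 0.1], [0, 0, 0.09, 0, 0, 0, 0.1], [0.1, 0.05, 0.09, 0, 0, 0, 0.1], [0.1, 0.05, 0.09, 0, 0, 0, 0.1], [0.1, 0.05, 0.09, 0, 0, 0, 0.1]])

```text
clock: 55.08
ee_pos: [0.5901, 0.2746, 0.1254]
eef_rot: [[-0.139, 0.99, 0.004], [0.99, 0.139, -0.0], [-0.001, 0.004, -1.0]]
wrist_force: [-0.6, -0.2, -3.8]
opening: 0.0231
gripper_force: 61.1
```

```bash
python3 - <<'E'
from h import *
s=bot.get_state();print(s['ee_pos'],s['opening'],s['wrist_force'])
print(*mb(),sep='\n')
f=go([.469,.1212,.14],11,0)
E
```

```text
[0.59011528 0.27462648 0.12538701] 0.02308458813420667 [-0.63686869 -0.23394798 -3.83652071]
(0.4618, 0.0017, 64, 46, -75.5, array([298., 242.]))
(0.4714, 0.1219, 64, 46, -78.9, array([258., 240.]))
(0.469, -0.0237, 141, 137, 88.5, array([315., 231.]))
(0.531, 0.1386, 169, 22, 88.5, array([253., 220.]))
(0.5074, 0.2388, 87, 27, 21.0, array([220., 228.]))
(0.525, 0.2992, 68, 43, -83.9, array([200., 224.]))
MOVE [-0.119, -0.1525, -0.0139] [0.06, 0.07, 3.01]
```

Call:
jog_arm(targets=[[-0.119, -0.1525, 0, 0, 0, 3, 0.1], [-0.119, -0.1525, 0, 0, 0, 3, 0.1], [-0.119, -0.1525, 0, 0, 0, 3, 0.1], [-0.119, -0.1525, 0, 0, 0, 3, 0.1], [-0.119, -0.1525, -0.03, 0, 0, 3, 0.1], [-0.119, -0.1525, -0.06, 0, 0, 3, 0.1], [-0.119, -0.1525, -0.075, 0, 0, 3, 0.1], [-0.119, -0.1525, -0.08, 0, 0, 3, 0.1]])

```text
clock: 56.12
ee_pos: [0.4676, 0.1209, 0.0444]
eef_rot: [[-0.191, 0.982, -0.0], [0.982, 0.191, -0.001], [-0.001, -0.001, -1.0]]
wrist_force: [0.3, 0.2, -3.6]
opening: 0.0231
gripper_force: 61.6
```

```bash
python3 - <<'E'
from h import *
s=bot.get_state();print(s['ee_pos'],s['opening'],s['wrist_force'])
f=go([.469,.1212,.0361+.029],11,0)
E
```

```text
[0.46764496 0.12091826 0.04437401] 0.02307912683035874 [ 0.30220903  0.21934174 -3.5501513 ]
MOVE [0.0014, 0.0003, -0.0083] [0.08, -0.02, 0.01]
```

Call:
jog_arm(targets=[[0.0014, 0, -0.004, 0, 0, 0, 0.1], [0.0014, 0, -0.0065, 0, 0, 0, 0.1], [0.0014, 0, -0.0075, 0, 0, 0, 0.1], [0.0014, 0, -0.0075, 0, 0, 0, 0.1]])

```text
clock: 56.62
ee_pos: [0.4697, 0.1208, 0.0374]
eef_rot: [[-0.191, 0.982, 0.001], [0.982, 0.191, -0.001], [-0.001, 0.001, -1.0]]
wrist_force: [-0.4, 0.1, -3.7]
opening: 0.023
gripper_force: 61.6
```

Call:
jog_arm(targets=[[0, 0, -0.001, 0, 0, 0, 0.1], [0, 0, -0.001, 0, 0, 0, 0.1]])

```text
clock: 56.88
ee_pos: [0.4696, 0.1208, 0.0363]
eef_rot: [[-0.19, 0.982, 0.001], [0.982, 0.19, -0.001], [-0.001, 0.0, -1.0]]
wrist_force: [-0.4, 0.8, -4.5]
opening: 0.0229
gripper_force: 61.6
```

Call:
jog_arm(targets=[[0, 0, -0.0008, 0, 0, 0, 0.1], [0, 0, -0.0008, 0, 0, 0, 0.1]])

```text
clock: 57.12
ee_pos: [0.4696, 0.1208, 0.0361]
eef_rot: [[-0.19, 0.982, 0.001], [0.982, 0.19, -0.001], [-0.001, 0.001, -1.0]]
wrist_force: [-3.8, -1.5, 15.8]
opening: 0.0231
gripper_force: 64.3
```

Call:
jog_arm(targets=[[0, 0, 0.001, 0, 0, 0, 0.4], [0, 0, 0.001, 0, 0, 0, 0.7], [0, 0, 0.001, 0, 0, 0, 0.7], [0, 0, 0.05, 0, 0, 0, 0.7], [0, 0, 0.097, 0, 0, 0, 0.3], [0, 0, 0.097, 0, 0, 0, 0], [0, 0, 0.097, 0, 0, 0, 0], [0, 0, 0.097, 0, 0, 0, 0]])

```text
clock: 58.12
ee_pos: [0.469, 0.1207, 0.1315]
eef_rot: [[-0.19, 0.982, -0.001], [0.982, 0.19, -0.001], [-0.001, -0.002, -1.0]]
wrist_force: [0.0, -0.2, -0.3]
opening: -0.0001
gripper_force: 0.0
```

Call:
jog_arm(targets=[[0, 0, 0, 0, 0, 0, 0], [0, 0, -0.02, 0, 0, 0, 0], [0, 0, -0.036, 0, 0, 0, 0], [0, 0, -0.041, 0, 0, 0, 0], [0, 0, -0.045, 0, 0, 0, 0], [0, 0, -0.0465, 0, 0, 0, 0], [0, 0, -0.0465, 0, 0, 0, 0]])

```text
clock: 59.0
ee_pos: [0.4698, 0.1208, 0.0862]
eef_rot: [[-0.19, 0.982, 0.001], [0.982, 0.19, -0.001], [-0.001, 0.001, -1.0]]
wrist_force: [-1.1, 0.2, 0.8]
opening: -0.0
gripper_force: 0.6
```

Call:
jog_arm(targets=[[0, 0, -0.0015, 0, 0, 0, 0], [0, 0, -0.0015, 0, 0, 0, 0]])

```text
clock: 59.25
ee_pos: [0.4697, 0.1208, 0.0845]
eef_rot: [[-0.19, 0.982, 0.001], [0.982, 0.19, -0.001], [-0.001, 0.001, -1.0]]
wrist_force: [0.1, -0.3, 1.1]
opening: 0.0001
gripper_force: 0.7
```

Call:
jog_arm(targets=[[0, 0, -0.0015, 0, 0, 0, 0], [0, 0, -0.0015, 0, 0, 0, 0]])

```text
clock: 59.5
ee_pos: [0.4697, 0.1208, 0.0829]
eef_rot: [[-0.19, 0.982, 0.001], [0.982, 0.19, -0.001], [-0.001, 0.001, -1.0]]
wrist_force: [0.1, -0.5, 0.0]
opening: 0.0002
gripper_force: 0.7
```

Call:
jog_arm(targets=[[0, 0, -0.0015, 0, 0, 0, 0], [0, 0, -0.0015, 0, 0, 0, 0]])

```text
clock: 59.75
ee_pos: [0.4703, 0.1209, 0.082]
eef_rot: [[-0.19, 0.982, 0.002], [0.982, 0.19, -0.001], [-0.001, 0.002, -1.0]]
wrist_force: [-0.7, -0.8, 15.4]
opening: 0.0001
gripper_force: 7.5
```

Call:
jog_arm(targets=[[0, 0, -0.0015, 0, 0, 0, 0], [0, 0, -0.0015, 0, 0, 0, 0]])

```text
clock: 60.0
ee_pos: [0.4713, 0.1211, 0.0813]
eef_rot: [[-0.19, 0.982, 0.005], [0.982, 0.19, -0.001], [-0.002, 0.004, -1.0]]
wrist_force: [-2.1, 0.8, 30.7]
opening: 0.0004
gripper_force: 15.3
```

Call:
jog_arm(targets=[[0, 0, 0.01, 0, 0, 0, 0], [0, 0, 0.052, 0, 0, 0, 0], [0, 0, 0.052, 0, 0, 0, 0.7], [0, 0, 0.052, 0, 0, 0, 0.7], [0, 0, 0.052, 0, 0, 0, 0.7], [0, 0, 0.052, 0, 0, 0, 0.7]])

```text
clock: 60.75
ee_pos: [0.4692, 0.1208, 0.1313]
eef_rot: [[-0.19, 0.982, -0.001], [0.982, 0.19, -0.001], [-0.001, -0.001, -1.0]]
wrist_force: [0.2, -0.9, -0.0]
opening: 0.06
gripper_force: 0.0
```

```bash
python3 - <<'E'
from h import *
s=bot.get_state();print(s['ee_pos'],s['opening'],s['wrist_force'])
f=go([.4697,.1208,.0355+.029],11,0)
E
```

```text
[0.46922507 0.12075349 0.13131592] 0.06004786034384786 [ 0.2451157  -0.89344397 -0.0374033 ]
MOVE [0.0005, 0.0, -0.0958] [0.08, -0.04, 0.02]
```

The middle block is shallow too. Now the right block.

Call:
jog_arm(targets=[[0.0005, 0, -0.05, 0, 0, 0, 0.7], [0.0005, 0, -0.09, 0, 0, 0, 0.7], [0.0005, 0, -0.096, 0, 0, 0, 0.7], [0.0005, 0, -0.096, 0, 0, 0, 0.1], [0.0005, 0, -0.096, 0, 0, 0, 0.1], [0.0005, 0, -0.096, 0, 0, 0, 0.1], [0.0005, 0, -0.096, 0, 0, 0, 0.1], [0.0005, 0, -0.096, 0, 0, 0, 0.1]])

```text
clock: 61.75
ee_pos: [0.4709, 0.1209, 0.0372]
eef_rot: [[-0.191, 0.982, 0.003], [0.982, 0.191, -0.001], [-0.001, 0.003, -1.0]]
wrist_force: [-1.8, -0.0, 9.4]
opening: 0.0233
gripper_force: 61.1
```

Call:
jog_arm(targets=[[0, 0, 0, 0, 0, 0, 0.1], [0, 0, 0.04, 0, 0, 0, 0.1], [0, 0, 0.09, 0, 0, 0, 0.1], [0, 0, 0.09, 0, 0, 0, 0.1], [0, 0, 0.09, 0, 0, 0, 0.1]])

```text
clock: 62.38
ee_pos: [0.4698, 0.1208, 0.1258]
eef_rot: [[-0.191, 0.982, 0.001], [0.982, 0.191, -0.001], [-0.001, 0.001, -1.0]]
wrist_force: [0.2, 0.3, -3.9]
opening: 0.0229
gripper_force: 60.9
```

```bash
python3 - <<'E'
from h import *
s=bot.get_state();print(s['ee_pos'],s['opening'],s['wrist_force'])
print(*mb(),sep='\n')
f=go([.460,.0012,.155],14,0)
E
```

```text
[0.4698017  0.12077562 0.12580659] 0.022926362158397107 [ 0.21366059  0.25079542 -3.94856023]
(0.4618, 0.0017, 64, 46, -75.5, array([298., 242.]))
(0.469, -0.0237, 141, 137, 88.5, array([315., 231.]))
(0.5096, 0.0756, 66, 25, 8.1, array([273., 227.]))
(0.5079, 0.1646, 139, 81, -86.7, array([244., 229.]))
(0.4999, 0.2527, 93, 25, 7.1, array([216., 232.]))
(0.5062, 0.3037, 80, 56, -1.4, array([196., 227.]))
MOVE [-0.0094, -0.1195, 0.0008] [0.08, -0.03, 3.02]
```

Call:
jog_arm(targets=[[-0.0094, -0.1195, 0, 0, 0, 3, 0.1], [-0.0094, -0.1195, 0, 0, 0, 3, 0.1], [-0.0094, -0.1195, 0, 0, 0, 3, 0.1], [-0.0094, -0.1195, -0.03, 0, 0, 3, 0.1], [-0.0094, -0.1195, -0.06, 0, 0, 3, 0.1], [-0.0094, -0.1195, -0.08, 0, 0, 3, 0.1], [-0.0094, -0.1195, -0.084, 0, 0, 3, 0.1], [-0.0094, -0.1195, -0.084, 0, 0, 3, 0.1]])

```text
clock: 63.42
ee_pos: [0.4605, 0.0016, 0.0417]
eef_rot: [[-0.242, 0.97, -0.0], [0.97, 0.242, -0.001], [-0.001, -0.001, -1.0]]
wrist_force: [0.5, 0.3, -3.3]
opening: 0.023
gripper_force: 60.6
```

```bash
python3 - <<'E'
from h import *
s=bot.get_state();print(s['ee_pos'],s['opening'],s['wrist_force'])
f=go([.460,.0008,.0372+.029],14,0)
E
```

```text
[0.4605381  0.00161149 0.04174295] 0.023033704452330987 [ 0.54260228  0.34204546 -3.26009972]
MOVE [-0.0005, -0.0008, -0.0045] [0.06, -0.02, 0.0]
```

Call:
jog_arm(targets=[[-0.0005, -0.0008, -0.002, 0, 0, 0, 0.1], [-0.0005, -0.0008, -0.0035, 0, 0, 0, 0.1], [-0.0005, -0.0008, -0.0035, 0, 0, 0, 0.1]])

```text
clock: 63.8
ee_pos: [0.4603, 0.0005, 0.0386]
eef_rot: [[-0.242, 0.97, 0.001], [0.97, 0.242, -0.001], [-0.001, 0.001, -1.0]]
wrist_force: [0.2, -0.3, -4.3]
opening: 0.0231
gripper_force: 60.6
```

Call:
jog_arm(targets=[[0, 0, -0.001, 0, 0, 0, 0.1], [0, 0, -0.001, 0, 0, 0, 0.1]])

```text
clock: 64.05
ee_pos: [0.4602, 0.0005, 0.0375]
eef_rot: [[-0.242, 0.97, 0.001], [0.97, 0.242, -0.001], [-0.001, 0.0, -1.0]]
wrist_force: [0.9, 1.0, -2.9]
opening: 0.0231
gripper_force: 60.6
```

Call:
jog_arm(targets=[[0, 0, -0.0008, 0, 0, 0, 0.1], [0, 0, -0.0008, 0, 0, 0, 0.1]])

```text
clock: 64.3
ee_pos: [0.4602, 0.0006, 0.0372]
eef_rot: [[-0.242, 0.97, 0.001], [0.97, 0.242, -0.001], [-0.001, 0.001, -1.0]]
wrist_force: [-3.6, 1.0, 13.7]
opening: 0.0229
gripper_force: 63.1
```

Call:
jog_arm(targets=[[0, 0, 0.001, 0, 0, 0, 0.4], [0, 0, 0.001, 0, 0, 0, 0.7], [0, 0, 0.001, 0, 0, 0, 0.7], [0, 0, 0.05, 0, 0, 0, 0.7], [0, 0, 0.096, 0, 0, 0, 0.3], [0, 0, 0.096, 0, 0, 0, 0], [0, 0, 0.096, 0, 0, 0, 0], [0, 0, 0.096, 0, 0, 0, 0]])

```text
clock: 65.3
ee_pos: [0.4595, 0.0006, 0.1316]
eef_rot: [[-0.242, 0.97, -0.001], [0.97, 0.242, -0.001], [-0.001, -0.001, -1.0]]
wrist_force: [0.2, 0.2, -0.3]
opening: 0.0
gripper_force: 0.0
```

Call:
jog_arm(targets=[[0, 0, 0, 0, 0, 0, 0], [0, 0, -0.02, 0, 0, 0, 0], [0, 0, -0.036, 0, 0, 0, 0], [0, 0, -0.041, 0, 0, 0, 0], [0, 0, -0.045, 0, 0, 0, 0], [0, 0, -0.048, 0, 0, 0, 0], [0, 0, -0.048, 0, 0, 0, 0]])

```text
clock: 66.18
ee_pos: [0.4603, 0.0005, 0.0848]
eef_rot: [[-0.242, 0.97, 0.001], [0.97, 0.242, -0.001], [-0.001, 0.001, -1.0]]
wrist_force: [-0.4, -0.3, 1.3]
opening: 0.0
gripper_force: 0.7
```

Call:
jog_arm(targets=[[0, 0, -0.0015, 0, 0, 0, 0], [0, 0, -0.0015, 0, 0, 0, 0]])

```text
clock: 66.42
ee_pos: [0.4603, 0.0005, 0.0832]
eef_rot: [[-0.242, 0.97, 0.001], [0.97, 0.242, -0.001], [-0.001, 0.001, -1.0]]
wrist_force: [-0.9, 0.4, 1.6]
opening: 0.0002
gripper_force: 0.7
```

Call:
jog_arm(targets=[[0, 0, -0.0015, 0, 0, 0, 0], [0, 0, -0.0015, 0, 0, 0, 0]])

```text
clock: 66.68
ee_pos: [0.4607, 0.0005, 0.082]
eef_rot: [[-0.242, 0.97, 0.002], [0.97, 0.242, -0.001], [-0.002, 0.001, -1.0]]
wrist_force: [-1.0, 0.2, 13.5]
opening: -0.0002
gripper_force: 6.4
```

Call:
jog_arm(targets=[[0, 0, -0.0015, 0, 0, 0, 0], [0, 0, -0.0015, 0, 0, 0, 0]])

```text
clock: 66.92
ee_pos: [0.4618, 0.0004, 0.0814]
eef_rot: [[-0.242, 0.97, 0.004], [0.97, 0.242, -0.002], [-0.003, 0.004, -1.0]]
wrist_force: [-2.1, 1.1, 30.7]
opening: 0.0002
gripper_force: 14.9
```

All three bottom at the same height. I'll check the cap contact onset on the way up to tell 8 mm of travel from 14 mm.

Call:
jog_arm(targets=[[0, 0, 0.01, 0, 0, 0, 0], [0, 0, 0.01, 0, 0, 0, 0], [0, 0, 0.01, 0, 0, 0, 0]])

```text
clock: 67.3
ee_pos: [0.4603, 0.0005, 0.09]
eef_rot: [[-0.242, 0.97, 0.001], [0.97, 0.242, -0.001], [-0.001, 0.001, -1.0]]
wrist_force: [0.1, -0.9, 0.7]
opening: 0.0001
gripper_force: 0.5
```

Call:
jog_arm(targets=[[0, 0, 0.0025, 0, 0, 0, 0], [0, 0, 0.0025, 0, 0, 0, 0], [0, 0, 0.0025, 0, 0, 0, 0]])

```text
clock: 67.68
ee_pos: [0.4601, 0.0005, 0.0925]
eef_rot: [[-0.242, 0.97, 0.0], [0.97, 0.242, -0.001], [-0.001, 0.0, -1.0]]
wrist_force: [-0.5, -0.6, -0.2]
opening: -0.0002
gripper_force: 0.0
```

Call:
jog_arm(targets=[[0, 0, 0.0025, 0, 0, 0, 0], [0, 0, 0.0025, 0, 0, 0, 0], [0, 0, 0.0025, 0, 0, 0, 0]])

```text
clock: 68.05
ee_pos: [0.4602, 0.0005, 0.0952]
eef_rot: [[-0.242, 0.97, 0.001], [0.97, 0.242, -0.001], [-0.001, 0.0, -1.0]]
wrist_force: [0.7, -1.3, -0.4]
opening: 0.0001
gripper_force: 0.0
```

Call:
jog_arm(targets=[[0, 0, 0.02, 0, 0, 0, 0], [0, 0, 0.037, 0, 0, 0, 0.3], [0, 0, 0.037, 0, 0, 0, 0.7], [0, 0, 0.037, 0, 0, 0, 0.7], [0, 0, 0.037, 0, 0, 0, 0.7], [0, 0, 0.037, 0, 0, 0, 0.7]])

```text
clock: 68.8
ee_pos: [0.46, 0.0005, 0.1317]
eef_rot: [[-0.242, 0.97, -0.0], [0.97, 0.242, -0.001], [-0.001, -0.0, -1.0]]
wrist_force: [0.2, 0.2, -0.4]
opening: 0.0598
gripper_force: 0.0
```

```bash
python3 - <<'E'
from h import *
s=bot.get_state();print(s['ee_pos'],s['opening'])
f=go([.4602,.0005,.0365+.029],14,0)
E
```

```text
[0.45999966 0.00053775 0.13173211] 0.059771151007762084
MOVE [0.0002, -0.0, -0.0952] [0.06, -0.0, 0.02]
```

Contact onset lies between 0.090 and 0.0925 and the bottom is at 0.082, so travel is 8 to 10 mm. All three blocks are shallow and go in the dish. First I return the gauge.

Call:
jog_arm(targets=[[0, 0, -0.05, 0, 0, 0, 0.7], [0, 0, -0.09, 0, 0, 0, 0.7], [0, 0, -0.0955, 0, 0, 0, 0.7], [0, 0, -0.0955, 0, 0, 0, 0.1], [0, 0, -0.0955, 0, 0, 0, 0.1], [0, 0, -0.0955, 0, 0, 0, 0.1], [0, 0, -0.0955, 0, 0, 0, 0.1], [0, 0, -0.0955, 0, 0, 0, 0.1]])

```text
clock: 69.8
ee_pos: [0.461, 0.0004, 0.0379]
eef_rot: [[-0.242, 0.97, 0.003], [0.97, 0.242, -0.001], [-0.002, 0.003, -1.0]]
wrist_force: [-1.4, -0.7, 10.3]
opening: 0.023
gripper_force: 60.0
```

Call:
jog_arm(targets=[[0, 0, 0, 0, 0, 0, 0.1], [0, 0, 0.04, 0, 0, 0, 0.1], [0, 0, 0.08, 0, 0, 10, 0.1], [0.17, 0.01, 0.08, 0, 0, 20, 0.1], [0.17, 0.01, 0.08, 0, 0, 30, 0.1], [0.17, 0.01, 0.08, 0, 0, 40, 0.1], [0.17, 0.01, 0.08, 0, 0, 50, 0.1], [0.17, 0.01, 0.08, 0, 0, 55, 0.1]])

```text
clock: 70.8
ee_pos: [0.6303, 0.0106, 0.117]
eef_rot: [[-0.935, 0.354, 0.001], [0.354, 0.935, -0.0], [-0.001, 0.0, -1.0]]
wrist_force: [-1.3, -0.4, -4.5]
opening: 0.023
gripper_force: 61.0
```

```bash
python3 - <<'E'
from h import *
s=bot.get_state();print(s['ee_pos'],s['opening'],s['wrist_force'])
print(*mb(),sep='\n')
f=go([.632,.0105,.0385-.001+.029],69,0)
E
```

```text
[0.6303313  0.01059318 0.11702672] 0.022986184126472017 [-1.25870704 -0.41591972 -4.45814763]
(0.4128, 0.0466, 276, 21, 88.6, array([282., 260.]))
(0.4241, 0.264, 135, 33, 88.6, array([211., 257.]))
(0.4916, 0.2065, 45, 28, 7.9, array([232., 235.]))
(0.4859, -0.0758, 101, 37, -1.8, array([325., 232.]))
(0.5087, 0.2821, 99, 74, 88.6, array([201., 225.]))
MOVE [0.0018, -0.0001, -0.0796] [0.01, 0.08, -0.43]
```

Call:
jog_arm(targets=[[0.001, 0, -0.04, 0, 0, 0, 0.1], [0.001, 0, -0.065, 0, 0, 0, 0.1], [0.001, 0, -0.075, 0, 0, 0, 0.1], [0.001, 0, -0.078, 0, 0, 0, 0.1], [0.001, 0, -0.0785, 0, 0, 0, 0.1], [0.001, 0, -0.0785, 0, 0, 0, 0.1]])

```text
clock: 71.6
ee_pos: [0.6317, 0.0105, 0.039]
eef_rot: [[-0.933, 0.359, 0.003], [0.359, 0.933, -0.0], [-0.003, 0.001, -1.0]]
wrist_force: [0.8, 0.1, -3.6]
opening: 0.0231
gripper_force: 60.9
```

Call:
jog_arm(targets=[[0, 0, -0.001, 0, 0, 0, 0.1], [0, 0, -0.001, 0, 0, 0, 0.1]])

```text
clock: 71.85
ee_pos: [0.6313, 0.0105, 0.0373]
eef_rot: [[-0.933, 0.359, 0.002], [0.359, 0.933, -0.0], [-0.002, 0.0, -1.0]]
wrist_force: [-0.1, -0.1, -3.8]
opening: 0.0235
gripper_force: 60.9
```

Call:
jog_arm(targets=[[0, 0, -0.001, 0, 0, 0, 0.1], [0, 0, -0.001, 0, 0, 0, 0.1]])

```text
clock: 72.1
ee_pos: [0.6313, 0.0104, 0.037]
eef_rot: [[-0.933, 0.359, 0.002], [0.359, 0.933, -0.0], [-0.002, 0.0, -1.0]]
wrist_force: [-4.4, -0.0, 10.6]
opening: 0.0232
gripper_force: 62.8
```

Call:
jog_arm(targets=[[0, 0, 0.001, 0, 0, 0, 0.5], [0, 0, 0.001, 0, 0, 0, 1], [0, 0, 0.001, 0, 0, 0, 1], [0, 0, 0.05, 0, 0, 0, 1], [0, 0, 0.1, 0, 0, 0, 1], [0, 0, 0.14, 0, 0, 10, 1], [-0.05, 0.05, 0.14, 0, 0, 20, 1], [-0.1, 0.1, 0.14, 0, 0, 30, 1]])

```text
clock: 73.1
ee_pos: [0.542, 0.0996, 0.1765]
eef_rot: [[-0.987, -0.16, 0.002], [-0.16, 0.987, 0.001], [-0.003, 0.0, -1.0]]
wrist_force: [0.9, 1.1, -0.5]
opening: 0.0852
gripper_force: 0.0
```

Call:
jog_arm(targets=[[-0.05, 0.05, 0, 0, 0, 1, 1], [-0.06, 0.06, 0, 0, 0, 1, 1], [-0.06, 0.06, 0, 0, 0, 1, 1], [-0.06, 0.06, 0, 0, 0, 1, 1]])

```text
clock: 73.6
ee_pos: [0.4841, 0.1583, 0.1762]
eef_rot: [[-0.985, -0.173, 0.002], [-0.173, 0.985, 0.001], [-0.002, 0.0, -1.0]]
wrist_force: [-0.2, -0.2, 0.3]
opening: 0.0856
gripper_force: 0.0
```

```bash
python3 - <<'E'
from h import *
s=bot.get_state();print(s['ee_pos'],s['clock'])
c=cam('wrist','w11.png')
for t in (90,130):
  for b in blocks(c,0.021,(0,40,560,290),t):
    if 30<b[3]<55 and b[2]<80: print(t,b)
print(wells(c))
for b in mb(): print(b)
c=cam('top');q=blocks(c,.01,(185,140,270,222),120);print('dish',[(b[:4]) for b in q if b[2]>150])
E
```

```text
[0.48411748 0.15831146 0.1762368 ] 73.6
90 (0.4697, 0.1207, 65, 48, -79.1, array([240., 161.]))
90 (0.4603, 0.0009, 66, 46, -76.0, array([103., 127.]))
130 (0.47, 0.1207, 64, 46, -80.1, array([240., 161.]))
130 (0.4604, 0.0006, 64, 46, -76.0, array([104., 127.]))
[(array([0.6363, 0.0124]), 20), (array([0.5895, 0.309 ]), 28), (array([0.4592, 0.0015]), 14), (array([0.4804, 0.2197]), 17)]
(0.458, 0.1141, 50, 21, 12.9, array([261., 244.]))
(0.4619, 0.0018, 64, 46, -76.2, array([298., 242.]))
(0.469, -0.0237, 141, 137, 88.5, array([315., 231.]))
(0.5293, 0.0741, 40, 22, 88.5, array([274., 220.]))
(0.5236, 0.2234, 145, 70, -80.1, array([223., 225.]))
(0.5092, 0.3151, 80, 26, 12.1, array([195., 229.]))
dish [(0.6452, 0.2178, 264, 226), (0.7753, 0.2153, 265, 26)]
```

Call:
jog_arm(targets=[[0.003, 0.05, -0.04, 0, 0, -2, 1], [0.003, 0.065, -0.04, 0, 0, -2, 1], [0.003, 0.065, -0.04, 0, 0, -2, 1], [0.003, 0.065, -0.04, 0, 0, -2, 1]])

```text
clock: 74.25
ee_pos: [0.4864, 0.2231, 0.1368]
eef_rot: [[-0.99, -0.139, 0.002], [-0.139, 0.99, 0.001], [-0.002, 0.0, -1.0]]
wrist_force: [-0.5, -0.3, 0.3]
opening: 0.0853
gripper_force: 0.0
```

```bash
python3 - <<'E'
from h import *
s=bot.get_state();print(s['ee_pos'])
c=cam('wrist','w12.png')
for t in (90,110,130,150):
  for b in blocks(c,0.021,(120,60,440,290),t):
    if 30<b[3]<55 and b[2]<80: print(t,b)
print(wells(c))
k=np.load('w8.npz')
for C in((.6495,.219),(.645,.219),(.655,.219)):
  a=np.linspace(0,2*np.pi,9)[:-1];print(C,[proj(k,[C[0]+.1*np.cos(i),C[1]+.1*np.sin(i),.01]).round().tolist() for i in a])
t=cv2.imread('pics/top0.png');g=t.min(axis=2);m=(g>125).astype(np.uint8);m[:,:186]=0;m[:,266:]=0;m[:140]=0;m[222:]=0
m=cv2.morphologyEx(m,cv2.MORPH_OPEN,np.ones((5,5)))
for q in cv2.findContours(m,0,1)[0]:
    if cv2.contourArea(q)>1500: e=cv2.fitEllipse(q);print('ell',e,ray(cam('top'),*e[0],.005))
E
```

```text
[0.48635253 0.22314256 0.13683041]
90 (0.4692, 0.123, 62, 47, -79.1, array([156., 159.]))
110 (0.4695, 0.1226, 61, 47, -79.1, array([156., 159.]))
130 (0.4696, 0.1226, 61, 46, -79.0, array([156., 159.]))
150 (0.4695, 0.1226, 61, 46, -79.0, array([156., 159.]))
[(array([0.631 , 0.0117]), 27), (array([0.6005, 0.0864]), 26), (array([0.4691, 0.1213]), 14), (array([0.487 , 0.2222]), 13)]
(0.6495, 0.219) [[423.0, 345.0], [488.0, 334.0], [536.0, 287.0], [537.0, 225.0], [485.0, 186.0], [410.0, 201.0], [365.0, 256.0], [373.0, 315.0]]
(0.645, 0.219) [[424.0, 342.0], [490.0, 331.0], [538.0, 283.0], [539.0, 221.0], [486.0, 182.0], [411.0, 196.0], [366.0, 253.0], [374.0, 312.0]]
(0.655, 0.219) [[422.0, 349.0], [486.0, 338.0], [534.0, 291.0], [535.0, 229.0], [483.0, 191.0], [408.0, 205.0], [363.0, 261.0], [372.0, 319.0]]
ell ((226.00115966796875, 183.26351928710938), (59.85936737060547, 61.11616897583008), 50.61893844604492) [0.65148329 0.22023318 0.005     ]
```

Call:
jog_arm(targets=[[0.0005, -0.0003, -0.06, 0, 0, 0, 1], [0.0005, -0.0003, -0.11, 0, 0, 0, 1], [0.0005, -0.0003, -0.135, 0, 0, 0, 1], [0.0005, -0.0003, -0.1445, 0, 0, 0, 1], [0.0005, -0.0003, -0.1445, 0, 0, 0, 1], [0.0005, -0.0003, -0.1445, 0, 0, 0, 0.5], [0.0005, -0.0003, -0.1445, 0, 0, 0, 0.5], [0.0005, -0.0003, -0.1445, 0, 0, 0, 0.5]])

```text
clock: 75.35
ee_pos: [0.4871, 0.2238, -0.0068]
eef_rot: [[-0.99, -0.139, 0.003], [-0.139, 0.99, 0.001], [-0.004, 0.001, -1.0]]
wrist_force: [-1.2, -2.1, 11.6]
opening: 0.0625
gripper_force: 63.2
```

Call:
jog_arm(targets=[[0, 0, 0, 0, 0, 0, 0.5], [0, 0, 0, 0, 0, 0, 0.5], [0, 0, 0.04, 0, 0, 0, 0.5], [0, 0, 0.08, 0, 0, 0, 0.5], [0.06, 0, 0.08, 0, 0, 10, 0.5], [0.12, 0.01, 0.08, 0, 0, 10.6, 0.5], [0.2, 0.014, 0.08, 0, 0, 10.6, 0.5], [0.217, 0.0145, 0.08, 0, 0, 10.6, 0.5]])

```text
clock: 76.35
ee_pos: [0.7063, 0.2381, 0.0728]
eef_rot: [[-0.948, -0.318, 0.004], [-0.318, 0.948, 0.001], [-0.004, 0.0, -1.0]]
wrist_force: [-0.4, -0.4, -1.4]
opening: 0.0625
gripper_force: 68.9
```

```bash
python3 - <<'E'
from h import *
s=bot.get_state();print(s['ee_pos'],s['opening'],s['wrist_force'],s['gripper_force'])
f=go([.703,.2375,-.0075+.029],108.6,0)
E
```

```text
[0.70627034 0.23806906 0.07277843] 0.06250748164824303 [-0.40184985 -0.39650061 -1.44891396] 68.93111854791641
MOVE [-0.0033, -0.0006, -0.0803] [-0.08, 0.21, 0.04]
```

Call:
jog_arm(targets=[[-0.003, -0.0005, -0.04, 0, 0, 0, 0.5], [-0.003, -0.0005, -0.07, 0, 0, 0, 0.5], [-0.003, -0.0005, -0.077, 0, 0, 0, 0.5], [-0.003, -0.0005, -0.079, 0, 0, 0, 0.5], [-0.003, -0.0005, -0.0795, 0, 0, 0, 0.5], [-0.003, -0.0005, -0.0795, 0, 0, 0, 0.5]])

```text
clock: 77.1
ee_pos: [0.701, 0.2377, -0.0067]
eef_rot: [[-0.948, -0.319, 0.003], [-0.319, 0.948, 0.001], [-0.003, 0.0, -1.0]]
wrist_force: [0.7, 0.3, 1.6]
opening: 0.062
gripper_force: 69.3
```

Call:
jog_arm(targets=[[0, 0, 0, 0, 0, 0, 0.8], [0, 0, 0, 0, 0, 0, 1], [0, 0, 0, 0, 0, 0, 1], [0, 0, 0.06, 0, 0, 0, 1], [0, 0, 0.12, 0, 0, 0, 1], [-0.12, -0.06, 0.14, 0, 0, -7.6, 1], [-0.23, -0.11, 0.14, 0, 0, -7.6, 1], [-0.233, -0.117, 0.14, 0, 0, -7.6, 1]])

```text
clock: 78.1
ee_pos: [0.5314, 0.154, 0.1286]
eef_rot: [[-0.982, -0.191, 0.002], [-0.191, 0.982, 0.001], [-0.002, 0.0, -1.0]]
wrist_force: [-0.4, -0.7, -0.9]
opening: 0.0851
gripper_force: 0.0
```

Call:
jog_arm(targets=[[0, 0, 0, 0, 0, 0, 1], [0, 0, 0, 0, 0, 0, 1]])

```text
clock: 78.35
ee_pos: [0.534, 0.1547, 0.1287]
eef_rot: [[-0.982, -0.19, 0.003], [-0.19, 0.982, 0.001], [-0.003, 0.0, -1.0]]
wrist_force: [0.7, 1.3, -0.0]
opening: 0.0854
gripper_force: 0.0
```

```bash
python3 - <<'E'
from h import *
s=bot.get_state();print(s['ee_pos'],s['opening'],s['wrist_force'])
c=cam('wrist')
for b in blocks(c,0.021,(0,60,440,300),110):
    if 30<b[3]<55 and b[2]<80: print(b)
print(wells(c))
f=go([.4698,.1207,-.0085+.029],101,0)
E
```

```text
[0.533964   0.15474058 0.1287061 ] 0.08543152150715734 [ 0.68271772  1.32617378 -0.04501936]
(0.4701, 0.1209, 64, 46, -79.1, array([249., 106.]))
[(array([ 0.6501, -0.0036]), 34), (array([0.6214, 0.0283]), 19), (array([0.6176, 0.2778]), 34), (array([0.4696, 0.1217]), 13), (array([0.4581, 0.003 ]), 19), (array([ 0.6857, -0.027 ]), 12)]
MOVE [-0.0647, -0.0343, -0.1371] [-0.06, 0.17, 0.02]
```

Call:
jog_arm(targets=[[-0.05, -0.03, -0.02, 0, 0, 0, 1], [-0.064, -0.034, -0.06, 0, 0, 0, 1], [-0.064, -0.034, -0.1, 0, 0, 0, 1], [-0.064, -0.034, -0.128, 0, 0, 0, 1], [-0.064, -0.034, -0.1365, 0, 0, 0, 1], [-0.064, -0.034, -0.1365, 0, 0, 0, 1]])

```text
clock: 79.15
ee_pos: [0.4698, 0.1209, -0.0085]
eef_rot: [[-0.982, -0.191, 0.001], [-0.191, 0.982, 0.001], [-0.001, 0.0, -1.0]]
wrist_force: [0.5, 0.2, -0.2]
opening: 0.0851
gripper_force: 0.0
```

Call:
jog_arm(targets=[[0, 0, 0, 0, 0, 0, 0.5], [0, 0, 0, 0, 0, 0, 0.5], [0, 0, 0, 0, 0, 0, 0.5], [0, 0, 0, 0, 0, 0, 0.5], [0, 0, 0.04, 0, 0, 0, 0.5], [0, 0, 0.08, 0, 0, 0, 0.5]])

```text
clock: 79.9
ee_pos: [0.4692, 0.1207, 0.0733]
eef_rot: [[-0.982, -0.19, 0.001], [-0.19, 0.982, 0.001], [-0.002, 0.0, -1.0]]
wrist_force: [0.5, -0.1, -1.2]
opening: 0.0624
gripper_force: 68.2
```

Call:
jog_arm(targets=[[0.05, 0.03, 0, 0, 0, 7.6, 0.5], [0.1, 0.06, 0, 0, 0, 7.6, 0.5], [0.18, 0.098, 0, 0, 0, 7.6, 0.5], [0.18, 0.098, 0, 0, 0, 7.6, 0.5], [0.18, 0.098, 0, 0, 0, 7.6, 0.5], [0.18, 0.098, 0, 0, 0, 7.6, 0.5]])

```text
clock: 80.65
ee_pos: [0.6483, 0.2184, 0.072]
eef_rot: [[-0.948, -0.319, 0.001], [-0.319, 0.948, 0.001], [-0.001, 0.0, -1.0]]
wrist_force: [-0.6, 0.5, -1.1]
opening: 0.0626
gripper_force: 68.3
```

```bash
python3 - <<'E'
from h import *
s=bot.get_state();print(s['ee_pos'],s['opening'],s['wrist_force'],s['gripper_force'])
f=go([.648,.2195,-.0065+.029],108.6,0)
E
```

```text
[0.64833778 0.21838699 0.07200104] 0.06258019765774245 [-0.62645667  0.48491936 -1.12373172] 68.29673677682877
MOVE [-0.0003, 0.0011, -0.0785] [-0.04, 0.03, 0.01]
```

Call:
jog_arm(targets=[[0, 0.001, -0.04, 0, 0, 0, 0.5], [0, 0.001, -0.07, 0, 0, 0, 0.5], [0, 0.001, -0.076, 0, 0, 0, 0.5], [0, 0.001, -0.078, 0, 0, 0, 0.5], [0, 0.001, -0.0785, 0, 0, 0, 0.5], [0, 0.001, -0.0785, 0, 0, 0, 0.5]])

```text
clock: 81.4
ee_pos: [0.6497, 0.2198, -0.0058]
eef_rot: [[-0.948, -0.319, 0.003], [-0.319, 0.948, 0.001], [-0.003, 0.0, -1.0]]
wrist_force: [0.0, 0.9, -0.8]
opening: 0.0624
gripper_force: 68.2
```

Call:
jog_arm(targets=[[0, 0, 0, 0, 0, 0, 0.8], [0, 0, 0, 0, 0, 0, 1], [0, 0, 0, 0, 0, 0, 1], [0, 0, 0.06, 0, 0, 0, 1], [0, 0, 0.12, 0, 0, 0, 1], [-0.05, -0.05, 0.14, 0, 0, -4.6, 1], [-0.1, -0.09, 0.14, 0, 0, -4.6, 1], [-0.15, -0.13, 0.14, 0, 0, -4.6, 1]])

```text
clock: 82.4
ee_pos: [0.5085, 0.0972, 0.1336]
eef_rot: [[-0.97, -0.242, 0.002], [-0.242, 0.97, 0.001], [-0.003, 0.0, -1.0]]
wrist_force: [0.2, -1.7, -0.3]
opening: 0.0854
gripper_force: 0.0
```

Call:
jog_arm(targets=[[-0.02, -0.05, 0, 0, 0, 0, 1], [-0.03, -0.085, 0, 0, 0, 0, 1], [-0.03, -0.085, 0, 0, 0, 0, 1], [-0.03, -0.085, 0, 0, 0, 0, 1]])

```text
clock: 82.9
ee_pos: [0.4801, 0.0134, 0.1332]
eef_rot: [[-0.971, -0.241, 0.002], [-0.241, 0.971, 0.001], [-0.002, 0.0, -1.0]]
wrist_force: [-0.4, 0.1, 0.1]
opening: 0.0855
gripper_force: 0.0
```

```bash
python3 - <<'E'
from h import *
s=bot.get_state();print(s['ee_pos'],s['opening'],s['wrist_force'])
c=cam('wrist')
for b in blocks(c,0.021,(100,60,460,300),110):
    if 30<b[3]<55 and b[2]<80: print(b)
print(wells(c))
f=go([.4603,.0008,-.0085+.029],104,0)
E
```

```text
[0.48013495 0.01336776 0.13324927] 0.08545952210503015 [-0.43151697  0.1417118   0.14774168]
(0.4604, 0.0003, 64, 46, -76.1, array([268., 169.]))
[(array([0.6504, 0.0165]), 34), (array([0.605 , 0.0218]), 17), (array([0.4609, 0.0005]), 13), (array([0.6192, 0.1479]), 29)]
MOVE [-0.0199, -0.0129, -0.1417] [-0.05, 0.09, 0.0]
```

Call:
jog_arm(targets=[[-0.02, -0.013, -0.05, 0, 0, 0, 1], [-0.02, -0.013, -0.1, 0, 0, 0, 1], [-0.02, -0.013, -0.13, 0, 0, 0, 1], [-0.02, -0.013, -0.1415, 0, 0, 0, 1], [-0.02, -0.013, -0.1415, 0, 0, 0, 1]])

```text
clock: 83.58
ee_pos: [0.4599, 0.0007, -0.0085]
eef_rot: [[-0.97, -0.242, 0.001], [-0.242, 0.97, 0.001], [-0.001, 0.001, -1.0]]
wrist_force: [-0.1, -0.1, 0.3]
opening: 0.0853
gripper_force: 0.0
```

Call:
jog_arm(targets=[[0, 0, 0, 0, 0, 0, 0.5], [0, 0, 0, 0, 0, 0, 0.5], [0, 0, 0, 0, 0, 0, 0.5], [0, 0, 0, 0, 0, 0, 0.5], [0, 0, 0.04, 0, 0, 0, 0.5], [0, 0, 0.08, 0, 0, 0, 0.5]])

```text
clock: 84.32
ee_pos: [0.4598, 0.0002, 0.0733]
eef_rot: [[-0.97, -0.242, 0.002], [-0.242, 0.97, 0.001], [-0.002, 0.0, -1.0]]
wrist_force: [0.3, 0.0, -0.5]
opening: 0.0624
gripper_force: 68.7
```

Call:
jog_arm(targets=[[0.03, 0.05, 0, 0, 0, 4.6, 0.5], [0.07, 0.1, 0, 0, 0, 4.6, 0.5], [0.1365, 0.2015, 0, 0, 0, 4.6, 0.5], [0.1365, 0.2015, 0, 0, 0, 4.6, 0.5], [0.1365, 0.2015, 0, 0, 0, 4.6, 0.5], [0.1365, 0.2015, 0, 0, 0, 4.6, 0.5]])

```text
clock: 85.08
ee_pos: [0.5958, 0.2016, 0.0721]
eef_rot: [[-0.948, -0.319, 0.001], [-0.319, 0.948, 0.001], [-0.001, 0.0, -1.0]]
wrist_force: [0.3, -1.7, -1.3]
opening: 0.0622
gripper_force: 68.8
```

```bash
python3 - <<'E'
from h import *
s=bot.get_state();print(s['ee_pos'],s['opening'],s['wrist_force'],s['gripper_force'])
f=go([.597,.202,-.0065+.029],108.6,0)
E
```

```text
[0.59582913 0.20163533 0.0721036 ] 0.062226573152817266 [ 0.32904269 -1.68188797 -1.28281143] 68.78432124853134
MOVE [0.0012, 0.0004, -0.0786] [-0.04, 0.06, -0.01]
```

Place it, retreat well away, and check from above.

Call:
jog_arm(targets=[[0.001, 0, -0.04, 0, 0, 0, 0.5], [0.001, 0, -0.07, 0, 0, 0, 0.5], [0.001, 0, -0.076, 0, 0, 0, 0.5], [0.001, 0, -0.078, 0, 0, 0, 0.5], [0.001, 0, -0.0785, 0, 0, 0, 0.5], [0.001, 0, -0.0785, 0, 0, 0, 0.5]])

```text
clock: 85.82
ee_pos: [0.5978, 0.2018, -0.0059]
eef_rot: [[-0.948, -0.319, 0.002], [-0.319, 0.948, 0.001], [-0.003, 0.0, -1.0]]
wrist_force: [-0.1, 0.3, -1.4]
opening: 0.0622
gripper_force: 68.7
```

Call:
jog_arm(targets=[[0, 0, 0, 0, 0, 0, 0.8], [0, 0, 0, 0, 0, 0, 1], [0, 0, 0, 0, 0, 0, 1], [0, 0, 0.06, 0, 0, 0, 1], [0, 0, 0.12, 0, 0, 0, 1], [-0.03, -0.03, 0.18, 0, 0, 0, 1], [-0.06, -0.06, 0.2, 0, 0, 0, 1], [-0.08, -0.06, 0.2, 0, 0, 0, 1]])

```text
clock: 86.82
ee_pos: [0.5169, 0.1402, 0.1955]
eef_rot: [[-0.948, -0.317, 0.005], [-0.317, 0.948, 0.001], [-0.005, -0.0, -1.0]]
wrist_force: [-0.1, -0.7, 0.4]
opening: 0.0859
gripper_force: 0.0
```

```bash
python3 - <<'E'
from h import *
s=bot.get_state();print(s['ee_pos'],s['opening'],s['wrist_force'])
c=cam('wrist','w13.png');g=cv2.cvtColor(c['frame'],cv2.COLOR_RGB2GRAY)
for C in((.701,.2377),(.6492,.2195),(.5965,.2015)):
    u,v=proj(c,[*C,.021]); print(C,(u.round(),v.round()),[tuple(proj(c,[C[0]+a*.948,C[1]+a*.318,.021]).round()) for a in(-.023,.023)])
k=cv2.HoughCircles(cv2.medianBlur(g,3),cv2.HOUGH_GRADIENT,1,30,param1=60,param2=12,minRadius=8,maxRadius=24)
for u,v,r in k[0]:
    p=ray(c,u,v,.021)
    if abs(p[0]-.65)<.08 and abs(p[1]-.22)<.06: print('well?',p[:2].round(4),u,v,r)
E
```

```text
[0.5169166  0.14022644 0.19549575] 0.08586785958801847 [-0.05164636 -0.72948908  0.37849392]
(0.701, 0.2377) (np.float64(309.0), np.float64(353.0)) [(np.float64(309.0), np.float64(336.0)), (np.float64(308.0), np.float64(369.0))]
(0.6492, 0.2195) (np.float64(309.0), np.float64(312.0)) [(np.float64(310.0), np.float64(294.0)), (np.float64(309.0), np.float64(329.0))]
(0.5965, 0.2015) (np.float64(310.0), np.float64(267.0)) [(np.float64(311.0), np.float64(247.0)), (np.float64(310.0), np.float64(286.0))]
well? [0.7084 0.1798] 258.5 344.5 22.1
well? [0.6465 0.2178] 308.5 309.5 10.2
well? [0.6934 0.2337] 307.5 346.5 12.5
well? [0.5946 0.199 ] 308.5 264.5 11.8
```

Call:
jog_arm(targets=[[-0.04, -0.02, 0.05, 0, 0, 0, 1], [-0.08, -0.05, 0.1, 0, 0, 0, 1], [-0.08, -0.1, 0.1, 0, 0, 0, 1], [-0.08, -0.12, 0.1, 0, 0, 0, 1], [-0.08, -0.12, 0.1, 0, 0, 0, 1]])

```text
clock: 87.5
ee_pos: [0.4375, 0.0208, 0.2933]
eef_rot: [[-0.949, -0.317, 0.001], [-0.317, 0.949, 0.001], [-0.002, 0.0, -1.0]]
wrist_force: [-0.1, -0.1, 0.9]
opening: 0.0852
gripper_force: 0.0
```

```bash
python3 - <<'E'
from h import *
s=bot.get_state();print(s['ee_pos'],s['clock'])
c=cam('top','top_end.png');a=cv2.imread('pics/top0.png');b=cv2.imread('pics/top_end.png')
d=cv2.absdiff(a,b).max(axis=2);m=(d>40).astype(np.uint8);m=cv2.morphologyEx(m,cv2.MORPH_OPEN,np.ones((2,2)))
n,l,st,ce=cv2.connectedComponentsWithStats(m)
for i in range(1,n):
    if st[i,4]>8: print(st[i],ce[i].round())
g=cv2.cvtColor(b,cv2.COLOR_BGR2GRAY)[150:215,195:258];g=cv2.equalizeHist(cv2.resize(g,None,fx=6,fy=6,interpolation=cv2.INTER_CUBIC))
k=cv2.HoughCircles(g,cv2.HOUGH_GRADIENT,1,60,param1=90,param2=14,minRadius=13,maxRadius=26)
if k is not None: print([ray(c,195+u/6,150+v/6,.021)[:2].round(3) for u,v,r in k[0]][:5])
for C in((.703,.238),(.651,.22),(.598,.202)):print(proj(c,[*C,.021]).round())
print(b.min(axis=2)[152:214:3,198:256:3])
E
```

```text
[0.43749389 0.02077507 0.29325262] 87.5
[214 171  19   8  38] [223. 175.]
[258 206   5   3  11] [260. 207.]
[  158   207   181   213 11477] [240. 322.]
[203 239  23  19 351] [214. 248.]
[315 283  16  40 255] [321. 302.]
[  13  292  177  128 6016] [ 93. 359.]
[285 330   5   8  18] [286. 334.]
[309 330   9  17  60] [315. 338.]
[273 336   5   2  10] [275. 336.]
[295 337   6   2  12] [298. 338.]
[297 353  31  18 304] [312. 360.]
[  0 356  21  10  83] [  9. 360.]
[  0 365   5   3  13] [  2. 366.]
[ 261  365   85   55 2665] [294. 393.]
[  8 366  11   4  31] [ 13. 367.]
[  0 369  20  12 161] [  8. 375.]
[ 28 371  19  29 183] [ 37. 385.]
[ 23 379   9  12  49] [ 27. 385.]
[ 46 387  10  11  70] [ 50. 393.]
[252 386  10  32 158] [257. 401.]
[317 390  14  12  82] [324. 395.]
[334 393   8   6  30] [338. 395.]
[343 394   6   7  30] [345. 397.]
[ 44 399   8   7  44] [ 48. 402.]
[ 51 400  28  20 239] [ 67. 410.]
[349 402   6  18  81] [351. 412.]
[ 75 404   6   5  13] [ 78. 406.]
[ 83 416   6   4  17] [ 85. 418.]
[345 416   3   4   9] [346. 418.]
[array([0.569, 0.24 ]), array([0.726, 0.194]), array([
[... 1183 characters left out ...]
 170 170
  171 172]
 [165 167 167 164 167 166 151 163 153  59 154 168 165 162 153 166 171 172
  169 161]
 [136 164 163 166 170 166 166 148 170 162 159 161 161 163 170 170 170 168
  173 124]
 [133 163 166 164 166 167 170 111 153 159 137 143 119 163 169 172 169 171
  171 103]
 [111 145 165 168 166 164 165 146 160 162 142 161 160 163 162 157 168 170
  130 122]
 [127 115 172 166 166 165 169 169 141 163 160 160 164 167 157  82 171 142
  128 127]
 [127 124  87 170 167 165 168 169  87 160 164 168  88 155 172 172 152 122
  124 122]
 [123 125 128  65 173 169 166 168 153 104  91 159 172 169 170 104 128 125
  126  94]
 [126 126 124 124 121  83 154 167 169 172 170 171 172 113 109 127 127 122
  129  62]]
```

```bash
python3 -c "
from workcell import bot
print(bot.hand_in())"
```

```text
the job is handed in; nothing more can be done
None
```

I gauged all three blocks left to right (the first two turned well up first); all read shallow, about 8 mm of plunger travel, so all three lie well up in the round dish, the gauge is back on its stone plate, and the job is handed in; no verdict was returned.

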